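Lock a T-bolt in the grinder's slot and bring it up to the vise

ROBOT

A 7-joint arm with a two-finger parallel gripper is mounted at the origin on the work surface. World frame = base frame: x ahead of the robot, y to its left, z up, the work surface at z = 0. Lengths are in m, angles in rad, forces in N, time in s.
With the tool pointing down it reaches from about 0.425 to 0.825 m from the base axis. Payload 3.6 kg.
Tool frame: the origin (TCP) lies midway between the tips of the shut fingers; the grasp point (between the pads) lies 19 mm behind it; y points along the fingers, z is the direction in which the jaws open and shut, and the axes are right-handed (so a half turn about y gives the same grasp; the last joint's range is limited). The gripper opens to 93 mm and grips with 3 to 60 N. Pads are 15 mm wide; open, the fingers measure 128 mm over their backs; the gripper's body (75 mm by 188 mm) begins 65 mm behind the grasp point.
Start: joints at [-1.194, 0.615, -0.013, 1.423, 0.008, 1.103, -0.04], TCP at [0.255, 0.598, 0.188] pointing down, gripper open.
Joint ranges: [-3.12, 3.12], [-0.3, 2.06], [-1.34, 1.32], [0.26, 2.42], [-1.36, 4.5], [0.01, 1.98], [-2.84, 2.84]. Speed limits (rad/s): [2.79, 2.79, 3.14, 3.14, 3.14, 3.14, 3.14].

INTERFACE

Orientations are given as [roll, pitch, yaw] about the fixed x, y, z axes, in that order (R = Rz(yaw) Ry(pitch) Rx(roll)).
In Python, from cell import arm, cams gives the robot as it stands.
- The arm moves only by the shell command python3 -m inch 'ROWS' [FORCE]. ROWS is JSON, a list of rows, each an object of numbers: "dx", "dy", "dz": the shift along the tool's x, y, z scaled (see below); "rx", "ry", "rz": the turn, a rotation vector about the tool's x, y, z scaled (see below); "hand": the finger opening in mm, from 0 to 93. A call has 1 to 20 rows; each row is the pose to reach, as a shift and turn from the pose commanded when the call began, along the tool's axes at that moment, turning the shorter way round; what a row does not reach only later rows make up. The controller multiplies each number of a shift by 20 cm and each number of a turn by 2 pi rad. A row lasts 1/12 s, in which the tool goes at most 41.7 mm and 7.16 degrees, less where a joint would pass 70% of its speed; a pose out of reach is approached as far as the arm can. A call with a number of a shift or a turn outside -1 to 1 is refused whole. A call with a gripper value outside its range is refused whole. The fingers move at their own pace and stop on an object; FORCE is the grip in N (left out, the last holds). Time passes only in rows, so rows that repeat a pose let the fingers close. It gives the time, the measured TCP pose, the force and the opening at its end, in the units of the state.
- arm.state(): the state, without advancing time (a new reading comes with each control period).
- cams.get_image(name): name is "scene" or "top" or "wrist"; returns the picture (420x560x3 uint8, red, green, blue); there is no depth.
- cams.get_calibration(name): a dict with "mtx" (3x3 intrinsics, pixels), "k1" (the pictures are not rectified: a ray, as slopes to the right and down, at radius r is drawn at 1 + k1 r^2 times it, then the intrinsics apply), "pose" (4x4, takes a point from camera to world coordinates); the wrist camera has in their place "tool_from_camera" (4x4, takes a point from camera to tool coordinates, whose origin is the TCP and whose axes are the tool frame's). Camera axes: x right, y down, z forward; pixel columns grow to the right and rows downward; lengths in m; the calibration is good to about 2 mm. A picture is of the moment at which its call begins: read the wrist's pose just before it. get_calibration takes no time and is no camera call.
- arm.job_done(): hands the job in, once; it reports no verdict.
The state is a dict: "t": time; "joints": joint angles; "joint_vel": joint speeds; "joint_torque": joint torques, N m; "position": TCP position; "tool_rot": TCP orientation; "wrist_force": force on the tool from outside, world axes, zero at the start; "torque": the same for the moment, N m; "gripper_width": finger opening in m.
Only numpy, scipy, OpenCV 4.12 (cv2) and the standard library are available. Lean on these libraries where they do the work, as an engineer would, in place of code of your own. Each camera call takes 0.05 s, during which the arm holds its last target. There are 200 camera calls.

TASK

Take the T-bolt standing on the bench, lower its oblong head lengthwise into the free part of the grinder table's T-slot, push it down against the sprung strip and twist it a quarter turn so that the head locks under both lips. Then, still locked, slide it along the slot into the notch of the vise's foot until it bears on the spring buffer hidden there, hold it against it for a moment with about 8 N (never more than about 12 N), and let go, leaving it upright and locked in the notch. Keep the push on the strip under about 15 N, do not force the bolt in the slot, and leave everything else on the bench alone.

Things in the scene. Friction and masses are not known exactly. Their poses are not given: they have to be found in the camera images.
- t_bolt: T-bolt of plain steel, about 0.12 kg, 63 mm tall, standing on its head on the bench to the robot's right. Oblong head 36 (x) x 13 (y) x 8 mm high; round neck 12 mm across, 8 to 35 mm up; block grip 16 (x) x 24 (y) mm, 35 to 63 mm up. Origin: centre of the head's underside, z up. The lower bolt nearby with a hexagonal head is not for this job.
- grip (a point): Point inside the T-bolt's block grip, on its axis 55 mm above its underside: hold it here by the two faces 16 mm apart, closing along the bolt's x (the head's long way). Axes as the bolt's.
- slide_table: Grinder's slide table, fixed: dark steel slab 440 (y) x 120 (x) x 40 mm high. Origin: centre of its underside, z up. A T-slot runs along y at x = 0: mouth 17 mm wide between two bright lips 8 mm thick (z = 32 to 40 mm); under them the channel is 42 mm wide, room for the head to turn. Free from y = -205 mm up to the vise's foot.
- slot_entry (a point): Centre of the slot's mouth at the slide table's top (z = 40 mm), at y = -130 mm: a free place to put the head in. Axes as the table's (y along the slot). When the head is turned across and let go, the strip presses it up under the lips (its underside 16 mm below this point); sliding it along then rubs by a few newtons.
- strip: Full-length sprung strip in the channel, black; origin: middle of its top, 26 mm above the bench when unloaded. Yields straight down by up to 9 mm: 5 N to start, 0.7 N more per mm, then solid. A head just resting on it is still 2 mm inside the mouth and cannot turn: push its underside 4 to 7 mm below the strip's rest height (8 to 10 N).
- vise: Small black vise fixed over the slot at the slide table's +y part, same yaw. Origin: on the table's top, over the slot's middle, level with the tips of its foot's two prongs; y runs along the slot, into the notch. Prongs 10 mm high, 18 mm wide, open notch 20 mm wide between them, 90 mm deep. Foot 10 mm high behind it; past y = 125 mm it rises to 84 mm.
- notch (a point): Middle of the buffer's range in the vise's notch (vise y = 35 mm, 5 mm over the table's top). The spring buffer, 14 mm wide, meets the bolt's neck; its face is set anew each time, anywhere within 20 mm either way along y of this point, and is not measured: feel for it. It yields along +y: 3 N to start, 3 N more per mm, up to 6 mm, then solid.
- hex_bolt: bystander: hex-head bolt, 46 mm tall, standing near the T-bolt, head 24 mm across, shank 14 mm; origin at its underside (or on its axis).
- spanner: bystander: open spanner, 170 mm, lying near the robot; origin at its underside (or on its axis).
- collet: bystander: steel collet, 42 mm tall, 32 mm across the top; origin at its underside (or on its axis).
- wheel: bystander: terracotta grinding wheel lying flat, 120 mm across, 14 mm thick; origin at its underside (or on its axis).
- spacer: bystander: brass ring, 38 mm across, 10 mm high; origin at its underside (or on its axis).
- scrap_tray: bystander: grey open tray 100 x 140 x 30 mm; origin at its underside (or on its axis).
- brush: bystander: bench brush, 150 mm, lying; origin at its underside (or on its axis).
- coolant: bystander: white plastic bottle, 48 mm across, 85 mm tall; origin at its underside (or on its axis).
There are look-alikes about, which are no part of the job. What is shaped like the t_bolt but green is not meant.

How it is judged:
By the outcome, as a careful person would: the job done as asked, in the order asked, and still so for the second after the job is handed in, with the robot touching nothing.
It also fails if it takes over 72 s, if anything falls off the work surface, if the arm or the gripper's body presses on something with over 40 N, if the wrist force passes 120 N, or if a joint passes its speed limit or range.

## Working session

There is one attempt and no reset: what is moved stays moved. The work goes in short steps, Python scripts to look and compute and a shell command to move; the robot and the scene stay as the last step left them, time stands still between calls to the robot, and variables do not carry over. Pictures are saved under pics/ and viewed, about 8 in all and at most 12, crops included, and the job is handed in when it is done.

```bash
ls; mkdir -p pics
python3 - <<'E'
from cell import arm,cams
import cv2,numpy as np
s=arm.state();print({k:np.round(v,3).tolist() for k,v in s.items()})
for n in("scene","top"):
    cv2.imwrite(f"pics/{n}0.png",cams.get_image(n)[:,:,::-1])
    c=cams.get_calibration(n);print(n,{k:np.round(v,4).tolist() for k,v in c.items()})
c=cams.get_calibration("wrist");print({k:np.round(v,4).tolist() for k,v in c.items()})
E
```

```text
pics
{'t': 0.0, 'joints': [-1.194, 0.616, -0.013, 1.425, 0.008, 1.103, -0.04], 'joint_vel': [0.001, -0.001, 0.0, -0.001, 0.0, -0.002, 0.0], 'joint_torque': [-0.0, -45.893, 0.209, -16.574, -0.061, 0.02, 0.0], 'position': [0.255, 0.597, 0.187], 'tool_rot': [-1.573, -0.0, -0.404], 'wrist_force': [0.87, 0.469, -0.769], 'torque': [-0.013, -0.025, 0.01], 'gripper_width': 0.093}
scene {'mtx': [[510.2506, 0.0, 278.6392], [0.0, 510.2506, 210.8848], [0.0, 0.0, 1.0]], 'k1': -0.1401, 'pose': [[-0.3579, 0.7722, -0.5249, 1.0173], [0.9337, 0.2885, -0.2121, 0.0354], [-0.0123, -0.566, -0.8243, 0.792], [0.0, 0.0, 0.0, 1.0]]}
top {'mtx': [[411.7624, 0.0, 286.499], [0.0, 411.7624, 211.7362], [0.0, 0.0, 1.0]], 'k1': 0.0329, 'pose': [[-0.0278, -0.9812, 0.1909, 0.4246], [-0.9992, 0.0326, 0.0219, -0.1504], [-0.0277, -0.1902, -0.9814, 0.7965], [0.0, 0.0, 0.0, 1.0]]}
{'mtx': [[330.3449, 0.0, 280.551], [0.0, 330.3449, 210.2895], [0.0, 0.0, 1.0]], 'k1': -0.0734, 'tool_from_camera': [[0.0005, 0.9613, 0.2754, -0.0772], [-0.0001, -0.2754, 0.9613, -0.1966], [1.0, -0.0005, 0.0, -0.0003], [0.0, 0.0, 0.0, 1.0]]}
```

View pics/scene0.png

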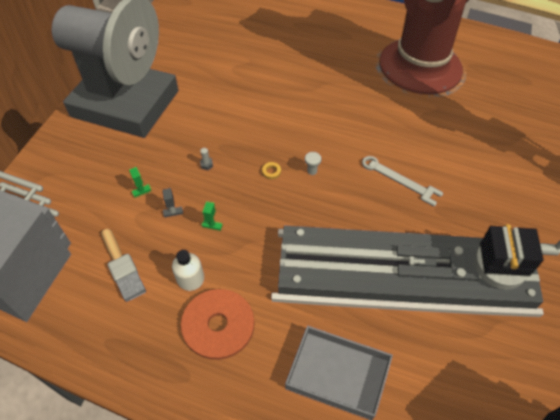

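View pics/top0.png

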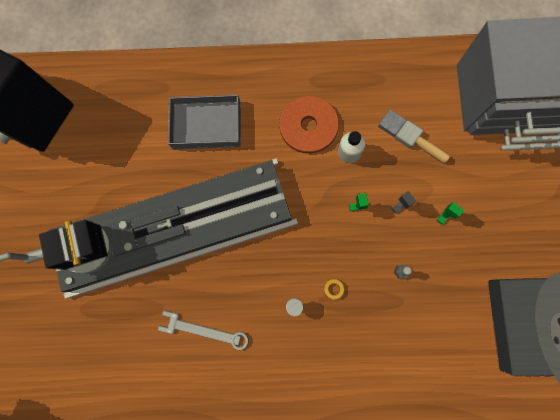

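The grey T-shaped bolt is at scene (170,202) / top (403,202). The look-alikes are green, at scene (139,182) and (210,215), top (450,213) and (360,202). The hex bolt is at scene (205,158) / top (403,271). Grey and T-shaped fits the grey one. I'll confirm it with an enlarged crop.

```bash
cat > h.py <<'E'
import cv2,numpy as np
from cell import arm,cams
from scipy.spatial.transform import Rotation as R
def tool():
    s=arm.state();T=np.eye(4);T[:3,:3]=R.from_euler('xyz',s['tool_rot']).as_matrix();T[:3,3]=s['position'];return T
def ray(n,uv,T=None):
    c=cams.get_calibration(n);K=np.array(c['mtx'])
    P=T@np.array(c['tool_from_camera']) if n=='wrist' else np.array(c['pose'])
    p=cv2.undistortPoints(np.array(uv,float).reshape(-1,1,2),K,np.array([c['k1'],0,0,0,0.])).reshape(-1,2)
    return P[:3,3],np.c_[p,np.ones(len(p))]@P[:3,:3].T
def plane(n,uv,z,T=None):
    o,d=ray(n,uv,T);return o+d*((z-o[2])/d[:,2])[:,None]
def inch(D,T):  # world shift -> tool-scaled units
    return T[:3,:3].T@np.array(D)/0.2
E
python3 - <<'E'
from h import *
a=cv2.imread("pics/top0.png");b=cv2.imread("pics/scene0.png")
A=cv2.resize(a[175:235,340:470],None,fx=6,fy=6,interpolation=2)[:, :780]
B=cv2.resize(a[150:300,50:310],None,fx=3,fy=3,interpolation=2)[:, :780]
cv2.imwrite("pics/c1.png",A[:360])
cv2.imwrite("pics/c2.png",B)
cv2.imwrite("pics/c3.png",cv2.resize(b[160:235,120:230],None,fx=6,fy=6,interpolation=2))
for n,u in(("top",[[403,200]]),("scene",[[169,193]])):print(plane(n,u,.06))
print(plane("top",[[276,161],[297,222],[65,295]],.04))
E
```

```text
[[ 0.58253509 -0.34583529  0.06      ]]
[[ 0.58379575 -0.35193346  0.06      ]]
[[ 0.67153352 -0.11617605  0.04      ]
 [ 0.55165915 -0.15256449  0.04      ]
 [ 0.43165394  0.27143269  0.04      ]]
```

View pics/c1.png

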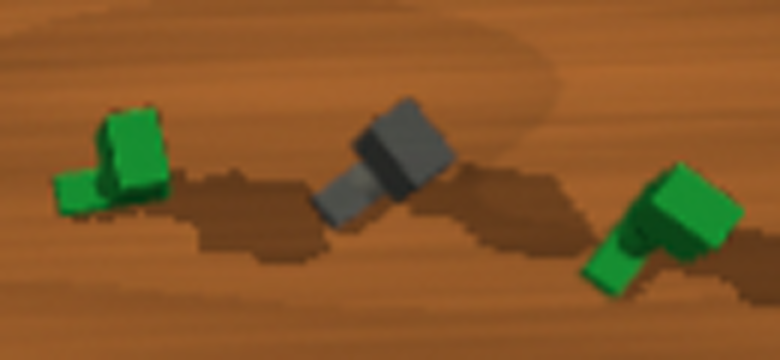

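View pics/c2.png

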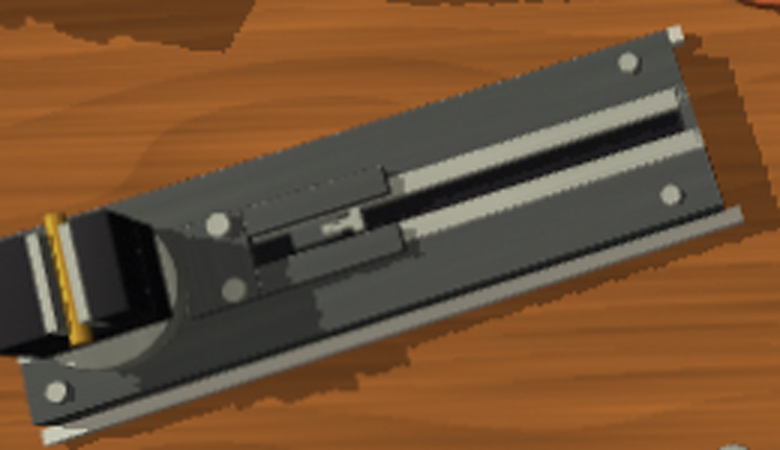

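The crops confirm it. In c1 the middle, grey one (crop (405,140) = top (407,198)) is a T-bolt with a block grip, and its neighbours are green. In c2 the slot's free end is at crop (683,120) and the prong tips at about (388,180) and (405,240).

Run:
```python
from h import *
f=lambda q:np.array(q,float)/3+[50,150]
e=plane("top",f([[683,120],[392,209]]),.04); d=e[1]-e[0];print("slot",e[:,:2].round(4),np.degrees(np.arctan2(d[1],d[0])))
l=plane("top",f([[388,180],[678,92],[410,235],[702,135]]),.04)
for i in(0,2):
    d=l[i]-l[i+1];print(l[i:i+2,:2].round(4),np.degrees(np.arctan2(d[1],d[0])))
print("tips",plane("top",f([[386,168],[412,238]]),.05)[:,:2])
g=lambda q:np.array(q,float)/6+[340,175]
p=plane("top",g([[408,98],[455,157],[402,200],[355,148]]),.063);print("bolt",p.round(4),p.mean(0))
T=tool()
for w in([.50,.15,.26],[.583,-.348,.16]):print(inch(np.array(w)-T[:3,3],T).round(3))
```

```text
slot [[ 0.6142 -0.118 ]
 [ 0.5632  0.0652]] 105.55149893984407
[[ 0.5818  0.0681]
 [ 0.6326 -0.1153]] 105.47290192536383
[[ 0.5464  0.0536]
 [ 0.6041 -0.1297]] 107.4607077656477
tips [[0.5873534  0.06666777]
 [0.54288688 0.04967647]]
bolt [[ 0.5976 -0.3553  0.063 ]
 [ 0.579  -0.3677  0.063 ]
 [ 0.5663 -0.3509  0.063 ]
 [ 0.5827 -0.3383  0.063 ]] [ 0.58141571 -0.35302581  0.063     ]
[ 2.004 -0.363 -1.575]
[ 3.364  0.142 -3.701]
```

```bash
python3 -m inch '[{"dx":0.2,"dy":-0.3,"dz":-0.15},{"dx":0.4,"dy":-0.36,"dz":-0.3},{"dx":0.6,"dy":-0.36,"dz":-0.45},{"dx":0.8,"dy":-0.36,"dz":-0.6},{"dx":1,"dy":-0.36,"dz":-0.78},{"dx":1,"dy":-0.36,"dz":-0.78},{"dx":1,"dy":-0.36,"dz":-0.78},{"dx":1,"dy":-0.36,"dz":-0.78}]'
python3 -m inch '[{"dx":1,"dz":-0.78,"ry":0.325},{"dx":1,"dz":-0.78,"ry":0.325},{"dx":1,"dz":-0.78,"ry":0.325},{"dx":1,"dz":-0.78,"ry":0.325},{"dx":1,"dz":-0.78,"ry":0.325},{"dx":1,"dz":-0.78,"ry":0.325},{"dx":1,"dz":-0.78,"ry":0.325},{"dx":1,"dz":-0.78,"ry":0.325},{"dx":1,"dz":-0.78,"ry":0.325},{"dx":1,"dz":-0.78,"ry":0.325},{"dx":1,"dz":-0.78,"ry":0.325},{"dx":1,"dz":-0.78,"ry":0.325},{"dx":1,"dz":-0.78,"ry":0.325},{"dx":1,"dz":-0.78,"ry":0.325},{"dx":1,"dz":-0.78,"ry":0.325},{"dx":1,"dz":-0.78,"ry":0.325},{"dx":1,"dz":-0.78,"ry":0.325},{"dx":1,"dz":-0.78,"ry":0.325}]'
python3 - <<'E'
from h import *
T=tool();print(arm.state()['joints'],inch(np.array([.582,-.352,.16])-T[:3,3],T).round(3))
E
```

```text
[-1.19350628  0.615797   -0.01265958  1.42470507  0.00814823  1.103387
 -0.04040542] [ 3.367  0.142 -3.721]schema error: expected keys dx, dy, dz, rx, ry, rz, hand
schema error: expected keys dx, dy, dz, rx, ry, rz, hand
```

```bash
python3 -m inch '[{"dx":0.4,"dy":-0.36,"dz":-0.3,"rx":0,"ry":0,"rz":0,"hand":93},{"dx":1,"dy":-0.36,"dz":-0.78,"rx":0,"ry":0,"rz":0,"hand":93},{"dx":1,"dy":-0.36,"dz":-0.78,"rx":0,"ry":0,"rz":0,"hand":93},{"dx":1,"dy":-0.36,"dz":-0.78,"rx":0,"ry":0,"rz":0,"hand":93},{"dx":1,"dy":-0.36,"dz":-0.78,"rx":0,"ry":0,"rz":0,"hand":93},{"dx":1,"dy":-0.36,"dz":-0.78,"rx":0,"ry":0,"rz":0,"hand":93},{"dx":1,"dy":-0.36,"dz":-0.78,"rx":0,"ry":0,"rz":0,"hand":93}]'
python3 -m inch '[{"dx":1,"dy":0,"dz":-0.78,"rx":0,"ry":0.325,"rz":0,"hand":93},{"dx":1,"dy":0,"dz":-0.78,"rx":0,"ry":0.325,"rz":0,"hand":93},{"dx":1,"dy":0,"dz":-0.78,"rx":0,"ry":0.325,"rz":0,"hand":93},{"dx":1,"dy":0,"dz":-0.78,"rx":0,"ry":0.325,"rz":0,"hand":93},{"dx":1,"dy":0,"dz":-0.78,"rx":0,"ry":0.325,"rz":0,"hand":93},{"dx":1,"dy":0,"dz":-0.78,"rx":0,"ry":0.325,"rz":0,"hand":93},{"dx":1,"dy":0,"dz":-0.78,"rx":0,"ry":0.325,"rz":0,"hand":93},{"dx":1,"dy":0,"dz":-0.78,"rx":0,"ry":0.325,"rz":0,"hand":93},{"dx":1,"dy":0,"dz":-0.78,"rx":0,"ry":0.325,"rz":0,"hand":93},{"dx":1,"dy":0,"dz":-0.78,"rx":0,"ry":0.325,"rz":0,"hand":93},{"dx":1,"dy":0,"dz":-0.78,"rx":0,"ry":0.325,"rz":0,"hand":93},{"dx":1,"dy":0,"dz":-0.78,"rx":0,"ry":0.325,"rz":0,"hand":93},{"dx":1,"dy":0,"dz":-0.78,"rx":0,"ry":0.325,"rz":0,"hand":93},{"dx":1,"dy":0,"dz":-0.78,"rx":0,"ry":0.325,"rz":0,"hand":93},{"dx":1,"dy":0,"dz":-0.78,"rx":0,"ry":0.325,"rz":0,"hand":93},{"dx":1,"dy":0,"dz":-0.78,"rx":0,"ry":0.325,"rz":0,"hand":93},{"dx":1,"dy":0,"dz":-0.78,"rx":0,"ry":0.325,"rz":0,"hand":93}]'
python3 - <<'E'
from h import *
T=tool();print(T.round(3).tolist(),arm.state()['joints'].round(2),inch(np.array([.582,-.352,.16])-T[:3,3],T).round(3))
E
```

```text
t: 0.68
position: [0.3823, 0.3692, 0.2609]
tool_rot: [-1.572, -0.004, -0.413]
wrist_force: [0.4, -0.9, 0.1]
gripper_width: 0.0932
t: 2.1
position: [0.5002, 0.1537, 0.2592]
tool_rot: [-1.571, -0.001, -2.451]
wrist_force: [-0.1, 0.0, -0.0]
gripper_width: 0.0932
[[-0.771, -0.001, 0.637, 0.5], [-0.637, -0.001, -0.771, 0.154], [0.001, -1.0, -0.0, 0.259], [0.0, 0.0, 0.0, 1.0]] [-0.73  0.39  0.57  1.69 -0.23  1.13 -0.98] [1.296 0.497 2.209]
```

```bash
python3 -m inch '[{"dx":0.3,"dy":0,"dz":0.5,"rx":0,"ry":0,"rz":0,"hand":93},{"dx":0.6,"dy":0,"dz":1,"rx":0,"ry":0,"rz":0,"hand":93},{"dx":0.6,"dy":0,"dz":1,"rx":0,"ry":0,"rz":0,"hand":93},{"dx":0.6,"dy":0,"dz":1,"rx":0,"ry":0,"rz":0,"hand":93},{"dx":0.6,"dy":0,"dz":1,"rx":0,"ry":0,"rz":0,"hand":93},{"dx":0.6,"dy":0,"dz":1,"rx":0,"ry":0,"rz":0,"hand":93}]'
python3 -m inch '[{"dx":0.6,"dy":0.4,"dz":1,"rx":0,"ry":0,"rz":0,"hand":93},{"dx":0.6,"dy":0.4,"dz":1,"rx":0,"ry":0,"rz":0,"hand":93},{"dx":0.6,"dy":0.4,"dz":1,"rx":0,"ry":0,"rz":0,"hand":93},{"dx":0.6,"dy":0.4,"dz":1,"rx":0,"ry":0,"rz":0,"hand":93},{"dx":0.6,"dy":0.4,"dz":1,"rx":0,"ry":0,"rz":0,"hand":93},{"dx":0.6,"dy":0.4,"dz":1,"rx":0,"ry":0,"rz":0,"hand":93},{"dx":0.6,"dy":0.4,"dz":1,"rx":0,"ry":0,"rz":0,"hand":93},{"dx":0.6,"dy":0.4,"dz":1,"rx":0,"ry":0,"rz":0,"hand":93}]'
python3 - <<'E'
from h import *
T=tool();np.save("T1.npy",T);cv2.imwrite("pics/w1.png",cams.get_image("wrist")[:,:,::-1])
print(T.round(3).tolist(),inch(np.array([.582,-.352,.16])-T[:3,3],T).round(3))
E
```

```text
t: 2.6
position: [0.536, -0.0825, 0.2598]
tool_rot: [-1.569, -0.002, -2.452]
wrist_force: [-0.4, 0.3, 0.6]
gripper_width: 0.093
t: 3.27
position: [0.5708, -0.3098, 0.1778]
tool_rot: [-1.573, -0.003, -2.451]
wrist_force: [0.1, -0.0, 0.4]
gripper_width: 0.0932
[[-0.771, -0.004, 0.637, 0.571], [-0.637, 0.0, -0.771, -0.31], [0.003, -1.0, -0.003, 0.178], [0.0, 0.0, 0.0, 1.0]] [0.091 0.089 0.199]
```

View pics/w1.png

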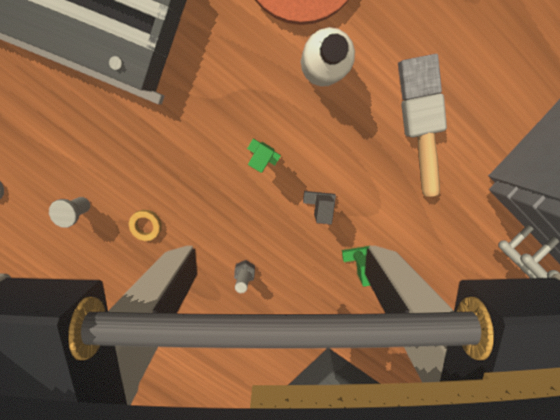

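The grey T-bolt is at (320,207), its head tab sticking out to the left at (312,198). Green ones are at (262,155) and (360,262). Next I'll measure the block top, its angle and the finger clearances.

Run:
```python
from h import *
T=np.load("T1.npy");a=cv2.imread("pics/w1.png");x0,y0=295,178
c=a[y0:235,x0:350];hsv=cv2.cvtColor(c,cv2.COLOR_BGR2HSV)
m=(hsv[...,1]<70)
v=hsv[...,2]
print(np.unique(v[m],return_counts=True))
cv2.imwrite("pics/c4.png",cv2.resize(c,None,fx=10,fy=10,interpolation=0))
for u in([[262,150]],[[360,252]]):
    print((np.linalg.inv(T)@np.r_[plane("wrist",u,.06,T)[0],1])[:3].round(3))
```

```text
(array([ 63,  64,  65,  66,  67,  68,  69,  70,  71,  72,  73,  74,  75,
        76,  77,  78,  79,  80,  81,  82,  83,  84,  85,  86,  87,  88,
        89,  90,  91,  92,  93,  94,  95,  96,  97,  98,  99, 100, 101,
       102, 103, 104, 105, 106, 107, 108, 109, 110, 111, 112, 113, 114,
       115, 122], dtype=uint8), array([ 1,  2,  6,  4,  6,  6,  1,  8, 12, 12, 20,  6,  9,  7,  6,  4,  7,
        3,  6,  2,  6,  6,  7,  6,  5,  7,  3,  4,  5,  3,  7,  2,  3,  8,
       11, 13,  7, 21, 29, 37, 50, 69, 85, 45, 39, 21,  9,  3,  6,  2,  1,
        2,  3,  1]))
[-0.045  0.118 -0.018]
[0.059 0.118 0.082]
```

View pics/c4.png

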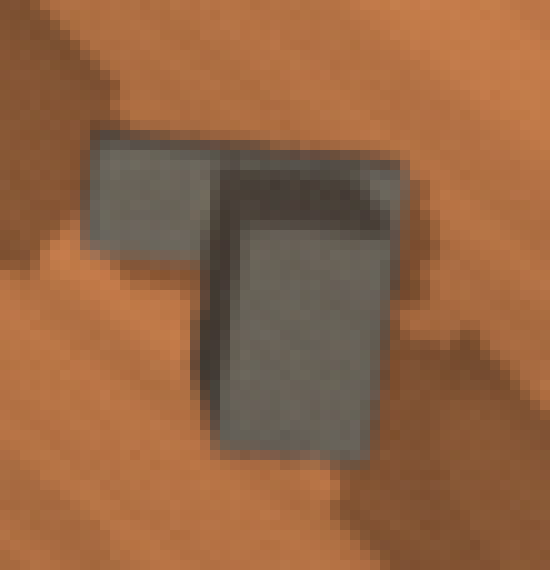

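c4 shows the block's top face, with crop corners (240,222), (393,235), (365,462), (218,450), and the head's long way running left to right.

Run:
```python
from h import *
T=np.load("T1.npy")
q=np.array([[240,222],[393,235],[365,462],[218,450]])/10+[294.8,177.8]
p=plane("wrist",q,.063,T);l=(np.c_[p,np.ones(4)]@np.linalg.inv(T).T)[:,:3]
print(p.mean(0).round(4),l.round(4).tolist(),[round(np.linalg.norm(p[i]-p[i-1]),4) for i in range(4)])
for i,j in((0,1),(3,2)):d=l[j]-l[i];print("x-dir deg from tool z",np.degrees(np.arctan2(d[0],d[2])))
for i,j in((0,3),(1,2)):d=l[j]-l[i];print("y-dir deg",np.degrees(np.arctan2(-d[2],d[0])))
h=np.array([[95,140],[405,165]])/10+[294.8,177.8];ph=plane("wrist",h,.008,T);d=(ph[1]-ph[0])@T[:3,:3]
print("head",np.linalg.norm(d),np.degrees(np.arctan2(d[0],d[2])))
c=p.mean(0);print("tcp z want",.055-.019)
print(inch(c*[1,1,0]+[0,0,.036]-T[:3,3],T).round(4), inch(c*[1,1,0]+[0,0,.036]-T[:3,3],T)*.2)
```

```text
[ 0.5863 -0.3528  0.063 ] [[0.0028, 0.1147, 0.0367], [0.0041, 0.1147, 0.0517], [0.0274, 0.1147, 0.0499], [0.0262, 0.1148, 0.0352]] [np.float64(0.0234), np.float64(0.015), np.float64(0.0234), np.float64(0.0147)]
x-dir deg from tool z 4.928844429499127
x-dir deg from tool z 4.89968134117673
y-dir deg 3.5307276591710726
y-dir deg 4.274695352032621
head 0.03554746986123842 4.639410882097554
tcp z want 0.036000000000000004
[0.0754 0.7086 0.2172] [0.01507036 0.14171759 0.04343941]
```

```bash
python3 -m inch '[{"dx":0.075,"dy":0,"dz":0.217,"rx":0,"ry":0.013,"rz":0,"hand":40},{"dx":0.075,"dy":0.1,"dz":0.217,"rx":0,"ry":0.013,"rz":0,"hand":40},{"dx":0.075,"dy":0.1,"dz":0.217,"rx":0,"ry":0.013,"rz":0,"hand":40},{"dx":0.075,"dy":0.1,"dz":0.217,"rx":0,"ry":0.013,"rz":0,"hand":40},{"dx":0.075,"dy":0.3,"dz":0.217,"rx":0,"ry":0.013,"rz":0,"hand":40},{"dx":0.075,"dy":0.45,"dz":0.217,"rx":0,"ry":0.013,"rz":0,"hand":40},{"dx":0.075,"dy":0.58,"dz":0.217,"rx":0,"ry":0.013,"rz":0,"hand":40},{"dx":0.075,"dy":0.66,"dz":0.217,"rx":0,"ry":0.013,"rz":0,"hand":40},{"dx":0.075,"dy":0.708,"dz":0.217,"rx":0,"ry":0.013,"rz":0,"hand":40},{"dx":0.075,"dy":0.708,"dz":0.217,"rx":0,"ry":0.013,"rz":0,"hand":40},{"dx":0.075,"dy":0.708,"dz":0.217,"rx":0,"ry":0.013,"rz":0,"hand":40}]'
python3 - <<'E'
from h import *
s=arm.state();print(s['position'],s['tool_rot'],s['gripper_width'])
E
python3 -m inch '[{"dx":0,"dy":0,"dz":0,"rx":0,"ry":0,"rz":0,"hand":8},{"dx":0,"dy":0,"dz":0,"rx":0,"ry":0,"rz":0,"hand":8},{"dx":0,"dy":0,"dz":0,"rx":0,"ry":0,"rz":0,"hand":8},{"dx":0,"dy":0,"dz":0,"rx":0,"ry":0,"rz":0,"hand":8},{"dx":0,"dy":0,"dz":0,"rx":0,"ry":0,"rz":0,"hand":8},{"dx":0,"dy":0,"dz":0,"rx":0,"ry":0,"rz":0,"hand":8},{"dx":0,"dy":0,"dz":0,"rx":0,"ry":0,"rz":0,"hand":8},{"dx":0,"dy":0,"dz":0,"rx":0,"ry":0,"rz":0,"hand":8},{"dx":0,"dy":0,"dz":0,"rx":0,"ry":0,"rz":0,"hand":8},{"dx":0,"dy":0,"dz":0,"rx":0,"ry":0,"rz":0,"hand":8}]' 40
```

```text
t: 4.23
position: [0.5903, -0.3493, 0.0395]
tool_rot: [-1.57, 0.001, -2.526]
wrist_force: [0.3, 0.6, 0.8]
gripper_width: 0.0403
[ 0.59031375 -0.34926418  0.03946217] [-1.56960798e+00  1.26292814e-03 -2.52573940e+00] 0.04028627470886063
t: 5.07
position: [0.5891, -0.3502, 0.0381]
tool_rot: [-1.571, -0.0, -2.527]
wrist_force: [-0.2, 0.8, -0.5]
gripper_width: 0.008
```

Run:
```python
from h import *
a=cams.get_image("wrist")[:,:,::-1];b=cams.get_image("scene")[:,:,::-1];print(arm.state()['gripper_width'])
B=cv2.resize(b[120:260,90:260],None,fx=3,fy=3)
B=cv2.copyMakeBorder(B,0,0,0,0,0)
cv2.imwrite("pics/w2.png",np.hstack([cv2.resize(a,(400,300)),cv2.resize(B,(364,300))]))
```

```text
0.007918609391330165
```

View pics/w2.png

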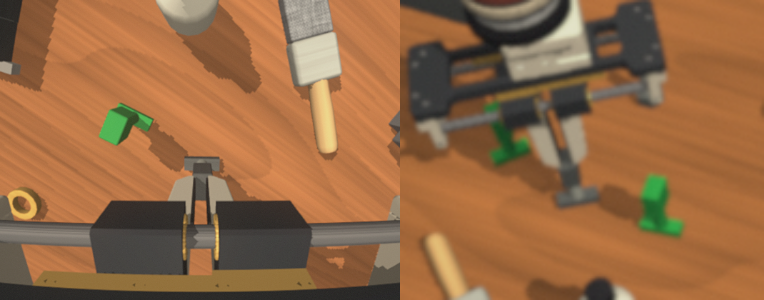

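Run:
```python
from h import *
T=tool();a=cams.get_image("wrist")[:,:,::-1];c=cams.get_calibration("wrist")
M=np.linalg.inv(T@np.array(c['tool_from_camera']))
def proj(p): return cv2.projectPoints(np.array([p],float),cv2.Rodrigues(M[:3,:3])[0],M[:3,3],np.array(c['mtx']),np.array([c['k1'],0,0,0,0.]))[0].ravel()
tl=lambda v:T[:3,:3]@np.array(v)+T[:3,3]
print("block top",proj([.5863,-.3528,.063]),"tcp",proj(tl([0,0,0])),"grasp",proj(tl([0,-.019,0])))
cv2.imwrite("pics/w3.png",cv2.resize(a[200:330,215:355],None,fx=4.5,fy=4.5,interpolation=2))
```

```text
block top [282.20352564 262.2459314 ] tcp [281.16249432 240.07729586] grasp [281.19513864 251.93517871]
```

View pics/w3.png

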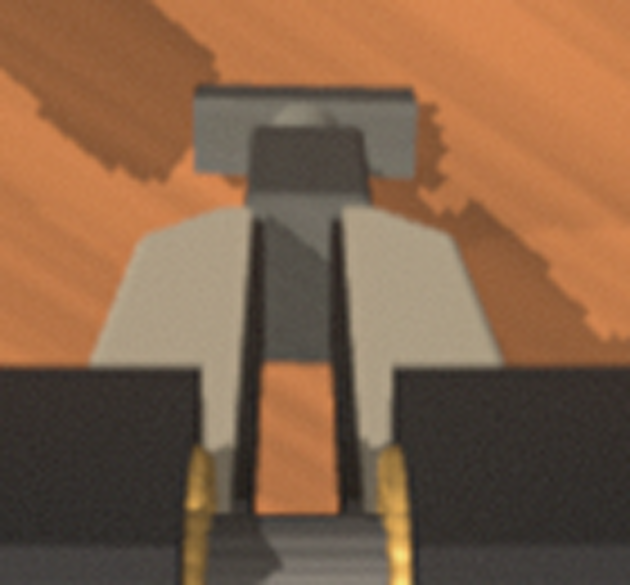

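The picture shows the fingers straddling the top of the block at (300,280), with no grip (8 mm < 16 mm). The finger tips look higher than the TCP figure suggests. Going 20 mm lower is safe either way: TCP z 0.018, above the 8 mm head. I'll open, lower, close and read the width.

```bash
python3 -m inch '[{"dx":0,"dy":0,"dz":0,"rx":0,"ry":0,"rz":0,"hand":40},{"dx":0,"dy":0,"dz":0,"rx":0,"ry":0,"rz":0,"hand":40},{"dx":0,"dy":0,"dz":0,"rx":0,"ry":0,"rz":0,"hand":40},{"dx":0,"dy":0,"dz":0,"rx":0,"ry":0,"rz":0,"hand":40},{"dx":0,"dy":0.05,"dz":0,"rx":0,"ry":0,"rz":0,"hand":40},{"dx":0,"dy":0.1,"dz":0,"rx":0,"ry":0,"rz":0,"hand":40},{"dx":0,"dy":0.1,"dz":0,"rx":0,"ry":0,"rz":0,"hand":40},{"dx":0,"dy":0.1,"dz":0,"rx":0,"ry":0,"rz":0,"hand":40}]'
python3 -m inch '[{"dx":0,"dy":0,"dz":0,"rx":0,"ry":0,"rz":0,"hand":8},{"dx":0,"dy":0,"dz":0,"rx":0,"ry":0,"rz":0,"hand":8},{"dx":0,"dy":0,"dz":0,"rx":0,"ry":0,"rz":0,"hand":8},{"dx":0,"dy":0,"dz":0,"rx":0,"ry":0,"rz":0,"hand":8},{"dx":0,"dy":0,"dz":0,"rx":0,"ry":0,"rz":0,"hand":8},{"dx":0,"dy":0,"dz":0,"rx":0,"ry":0,"rz":0,"hand":8},{"dx":0,"dy":0,"dz":0,"rx":0,"ry":0,"rz":0,"hand":8},{"dx":0,"dy":0,"dz":0,"rx":0,"ry":0,"rz":0,"hand":8}]' 15
```

```text
t: 5.88
position: [0.5882, -0.3494, 0.0165]
tool_rot: [-1.574, -0.001, -2.528]
wrist_force: [-0.1, -0.2, 0.7]
gripper_width: 0.0403
t: 6.55
position: [0.5894, -0.3505, 0.0185]
tool_rot: [-1.57, 0.0, -2.527]
wrist_force: [1.1, -0.4, 0.9]
gripper_width: 0.0161
```

The width stopped at 16.1 mm, so the block is held, but only by its upper part. The reported TCP is about 26 mm below where the tips act. I'll regrip 8 mm lower and 3.5 mm towards the block's middle, with a firmer grip.

```bash
python3 -m inch '[{"dx":0,"dy":0,"dz":0,"rx":0,"ry":0,"rz":0,"hand":34},{"dx":0,"dy":0,"dz":0,"rx":0,"ry":0,"rz":0,"hand":34},{"dx":0,"dy":0,"dz":0,"rx":0,"ry":0,"rz":0,"hand":34},{"dx":0.0175,"dy":0.02,"dz":0,"rx":0,"ry":0,"rz":0,"hand":34},{"dx":0.0175,"dy":0.04,"dz":0,"rx":0,"ry":0,"rz":0,"hand":34},{"dx":0.0175,"dy":0.04,"dz":0,"rx":0,"ry":0,"rz":0,"hand":34},{"dx":0.0175,"dy":0.04,"dz":0,"rx":0,"ry":0,"rz":0,"hand":34},{"dx":0.0175,"dy":0.04,"dz":0,"rx":0,"ry":0,"rz":0,"hand":8},{"dx":0.0175,"dy":0.04,"dz":0,"rx":0,"ry":0,"rz":0,"hand":8},{"dx":0.0175,"dy":0.04,"dz":0,"rx":0,"ry":0,"rz":0,"hand":8},{"dx":0.0175,"dy":0.04,"dz":0,"rx":0,"ry":0,"rz":0,"hand":8},{"dx":0.0175,"dy":0.04,"dz":0,"rx":0,"ry":0,"rz":0,"hand":8},{"dx":0.0175,"dy":0.04,"dz":0,"rx":0,"ry":0,"rz":0,"hand":8},{"dx":0.0175,"dy":0.04,"dz":0,"rx":0,"ry":0,"rz":0,"hand":8},{"dx":0.0175,"dy":0.04,"dz":0,"rx":0,"ry":0,"rz":0,"hand":8}]' 45
python3 - <<'E'
from h import *
P=[]
for i in range(3): P.append(tool());cams.get_image("top")
print(np.array(P)[:,:3,3].round(4)); T=P[-1]
s=arm.state();print(s['wrist_force'],s['gripper_width'])
a=cams.get_image("wrist")[:,:,::-1];cv2.imwrite("pics/g.png",a)
# slot entry estimate: table end (y=-220) at slot, 0.09 along
for e in([.6142,-.118],):
    d=np.array([-np.sin(np.radians(15.8)),np.cos(np.radians(15.8))]);print("entry",np.array(e)+.09*d)
E
```

```text
t: 7.8
position: [0.5864, -0.3523, 0.0103]
tool_rot: [-1.57, 0.0, -2.527]
wrist_force: [0.9, -0.7, 0.5]
gripper_width: 0.0153
[[ 0.5864 -0.3523  0.0103]
 [ 0.5864 -0.3522  0.0103]
 [ 0.5864 -0.3522  0.0102]]
[ 0.4831848  -0.71501805  0.0393494 ] 0.015933979329250215
entry [ 0.58969478 -0.03140038]
```

```bash
python3 -m inch '[{"dx":0,"dy":-0.1,"dz":0,"rx":0,"ry":0,"rz":0,"hand":8},{"dx":0,"dy":-0.25,"dz":0,"rx":0,"ry":0,"rz":0,"hand":8},{"dx":0,"dy":-0.4,"dz":0,"rx":0,"ry":0,"rz":0,"hand":8},{"dx":0,"dy":-0.55,"dz":0,"rx":0,"ry":0,"rz":0,"hand":8},{"dx":-0.1,"dy":-0.55,"dz":-0.15,"rx":0,"ry":0,"rz":0,"hand":8},{"dx":-0.25,"dy":-0.55,"dz":-0.3,"rx":0,"ry":0,"rz":0,"hand":8},{"dx":-0.35,"dy":-0.55,"dz":-0.45,"rx":0,"ry":0,"rz":0,"hand":8},{"dx":-0.46,"dy":-0.55,"dz":-0.65,"rx":0,"ry":0,"rz":0,"hand":8},{"dx":-0.46,"dy":-0.55,"dz":-0.65,"rx":0,"ry":0,"rz":0,"hand":8},{"dx":-0.46,"dy":-0.55,"dz":-0.65,"rx":0,"ry":0,"rz":0,"hand":8},{"dx":-0.46,"dy":-0.55,"dz":-0.65,"rx":0,"ry":0,"rz":0,"hand":8}]'
python3 - <<'E'
from h import *
T=tool();print(arm.state()['gripper_width'],T[:3,3],inch(np.array([.590,-.031,.115])-T[:3,3],T).round(3))
E
```

```text
t: 8.92
position: [0.5862, -0.1932, 0.1201]
tool_rot: [-1.57, -0.001, -2.527]
wrist_force: [0.5, -0.3, -0.9]
gripper_width: 0.0159
0.015877152300909254 [ 0.58615699 -0.19316992  0.12012166] [-0.483  0.025 -0.651]
```

```bash
python3 -m inch '[{"dx":-0.1,"dy":0,"dz":-0.15,"rx":0,"ry":0.0545,"rz":0,"hand":8},{"dx":-0.25,"dy":0,"dz":-0.3,"rx":0,"ry":0.0545,"rz":0,"hand":8},{"dx":-0.35,"dy":0,"dz":-0.45,"rx":0,"ry":0.0545,"rz":0,"hand":8},{"dx":-0.48,"dy":0,"dz":-0.65,"rx":0,"ry":0.0545,"rz":0,"hand":8},{"dx":-0.48,"dy":0.025,"dz":-0.65,"rx":0,"ry":0.0545,"rz":0,"hand":8},{"dx":-0.48,"dy":0.025,"dz":-0.65,"rx":0,"ry":0.0545,"rz":0,"hand":8},{"dx":-0.48,"dy":0.025,"dz":-0.65,"rx":0,"ry":0.0545,"rz":0,"hand":8},{"dx":-0.48,"dy":0.025,"dz":-0.65,"rx":0,"ry":0.0545,"rz":0,"hand":8},{"dx":-0.48,"dy":0.025,"dz":-0.65,"rx":0,"ry":0.0545,"rz":0,"hand":8}]'
python3 - <<'E'
from h import *
T=tool();np.save("T2.npy",T);a=cams.get_image("wrist")[:,:,::-1];cv2.imwrite("pics/w4.png",a);print(T[:3,3])
cv2.imwrite("pics/w4v.png",cv2.resize(a,(784,588),interpolation=2))
E
```

```text
t: 9.67
position: [0.5902, -0.0354, 0.1158]
tool_rot: [-1.568, 0.0, -2.875]
wrist_force: [0.6, -0.6, -2.5]
gripper_width: 0.0157
[ 0.59018453 -0.03535732  0.11578007]
```

View pics/w4v.png

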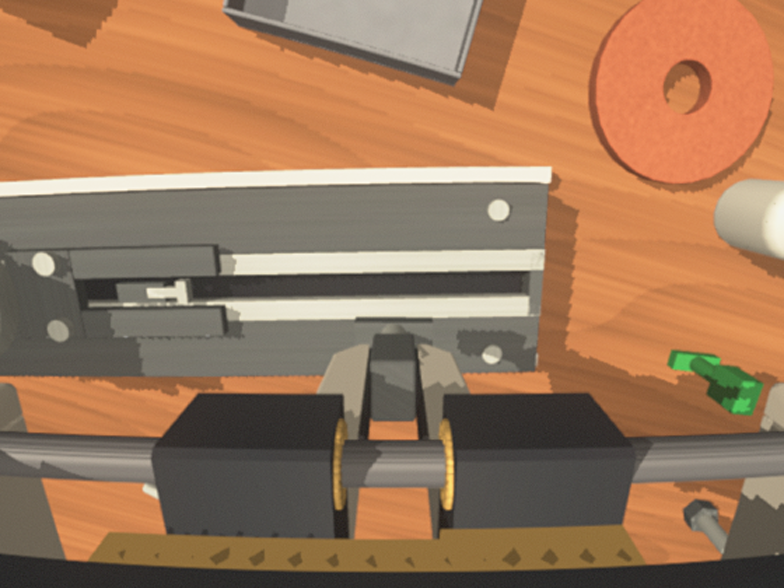

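The slot runs horizontally in view w4v. The far lip's inner edge is at about row 272 and the near lip's at about row 298, for columns 225 to 530. The prong tips are at (218,262) and (226,320), and the table end is at column 543. The held bolt is at (395,370).

Run:
```python
from h import *
T=np.load("T2.npy");a=cv2.imread("pics/w4.png");g=cv2.cvtColor(a,cv2.COLOR_BGR2GRAY).astype(float)
up=[];lo=[]
for x in range(175,365,3):
    col=g[165:235,x]; d=np.diff(col)
    # upper lip bottom edge (bright->dark), rows ~ 188-200 ; lower lip top edge (dark->bright) rows 205-218
    i=20+np.argmin(d[20:35]); j=42+np.argmax(d[42:54])
    up.append([x,165+i+.5]);lo.append([x,165+j+.5])
W=[]
for n,q in(("up",up),("lo",lo)):
    q=np.array(q);p=plane("wrist",q,.04,T)[:,:2]
    vx,vy,x0,y0=cv2.fitLine(p.astype(np.float32),cv2.DIST_HUBER,0,.001,.001).ravel()
    an=np.degrees(np.arctan2(vy,vx))%180;nrm=np.array([-vy,vx]);r=(p-[x0,y0])@nrm
    print(n,an,x0,y0,"resid",np.abs(r).mean(),q[::20].tolist());W.append((np.array([x0,y0]),an))
an=np.mean([w[1] for w in W]);u=np.array([np.cos(np.radians(an)),np.sin(np.radians(an))]);n=np.array([u[1],-u[0]])
print("width",(W[0][0]-W[1][0])@n)
c=(W[0][0]+W[1][0])/2
e=plane("wrist",np.array([[543,262],[528,308]])/1.4,.04,T)[:,:2];tp=plane("wrist",np.array([[218,250],[218,275],[226,308],[227,332]])/1.4,.05,T)[:,:2]
print("end s",(e-c)@u,"tips s",(tp-c)@u,"tips n",(tp-c)@n)
print("bolt",(T[:2,3]-c)@u,(T[:2,3]-c)@n,"angle",an,"tool z",np.degrees(np.arctan2(T[1,2],T[0,2]))%180,"c",c)
```

```text
up 106.15458 0.5992682 -0.023078494 resid 0.00022517592248668964 [[175.0, 195.5], [235.0, 194.5], [295.0, 193.5], [355.0, 192.5]]
lo 106.19037 0.58444595 -0.031768993 resid 0.0002396728494912509 [[175.0, 214.5], [235.0, 213.5], [295.0, 212.5], [355.0, 211.5]]
width 0.016656255
end s [-0.0984413  -0.09109693] tips s [0.09387901 0.09563941 0.0932116  0.09443285] tips n [ 0.02542843  0.01053129 -0.00990787 -0.02526443]
bolt -0.007153770554829363 -0.003816097651246589 angle 106.17247 tool z 105.25888524724192 c [ 0.5918571  -0.02742374]
```

Run:
```python
from h import *
a=cv2.imread("pics/g.png");hsv=cv2.cvtColor(a,cv2.COLOR_BGR2HSV)
m=(hsv[...,1]<80).astype(np.uint8)
r0,r1=200,300
for r in range(215,275,2):
    x=np.where(m[r,200:360])[0]+200
    print(r,(x.min(),x.max(),len(x)) if len(x) else None, a[r,262:302:8].mean(1).astype(int).tolist())
c=cams.get_calibration("wrist");M=np.linalg.inv(np.array(c['tool_from_camera']))
def proj(p): return cv2.projectPoints(np.array(p,float),cv2.Rodrigues(M[:3,:3])[0],M[:3,3],np.array(c['mtx']),np.array([c['k1'],0,0,0,0.]))[0].reshape(-1,2).round(1).tolist()
y=.0102
print("head bottom -x corners",proj([[-.0065,y,-.018],[-.0065,y,.018]]),"head top -x",proj([[-.0065,y-.008,-.018],[-.0065,y-.008,.018]]),"head top +x",proj([[.0065,y-.008,-.018]]),
"block top -x",proj([[-.012,y-.063,-.008],[-.012,y-.063,.008]]),"block top +x",proj([[.012,y-.063,0]]),"block bottom -x",proj([[-.012,y-.035,0]]))
```

```text
215 None [129, 133, 130, 136, 135]
217 None [130, 128, 130, 133, 137]
219 None [128, 127, 131, 131, 136]
221 None [129, 126, 130, 128, 133]
223 None [131, 130, 130, 130, 131]
225 None [126, 121, 121, 125, 123]
227 (np.int64(256), np.int64(306), 51) [77, 76, 77, 77, 75]
229 (np.int64(254), np.int64(307), 54) [79, 80, 80, 78, 79]
231 (np.int64(253), np.int64(308), 56) [114, 110, 122, 111, 112]
233 (np.int64(253), np.int64(308), 56) [114, 115, 131, 102, 110]
235 (np.int64(253), np.int64(308), 56) [111, 112, 132, 100, 107]
237 (np.int64(253), np.int64(308), 56) [109, 105, 124, 96, 110]
239 (np.int64(254), np.int64(308), 55) [109, 71, 70, 76, 75]
241 (np.int64(254), np.int64(308), 55) [111, 70, 72, 72, 62]
243 (np.int64(254), np.int64(308), 55) [112, 70, 69, 71, 60]
245 (np.int64(254), np.int64(308), 55) [125, 73, 71, 69, 61]
247 (np.int64(254), np.int64(308), 55) [153, 72, 71, 71, 63]
249 (np.int64(249), np.int64(313), 65) [152, 69, 71, 71, 64]
251 (np.int64(244), np.int64(317), 74) [149, 72, 70, 67, 67]
253 (np.int64(239), np.int64(322), 84) [142, 72, 72, 73, 70]
255 (np.int64(238), np.
[... 151 characters left out ...]
, 103, 104]
261 (np.int64(235), np.int64(326), 91) [81, 107, 110, 105, 107]
263 (np.int64(234), np.int64(327), 94) [68, 110, 107, 108, 104]
265 (np.int64(234), np.int64(328), 95) [59, 110, 107, 108, 105]
267 (np.int64(233), np.int64(329), 97) [50, 108, 106, 107, 105]
269 (np.int64(232), np.int64(330), 99) [45, 111, 108, 106, 103]
271 (np.int64(231), np.int64(331), 101) [46, 110, 106, 106, 105]
273 (np.int64(230), np.int64(331), 102) [46, 109, 108, 105, 103]
head bottom -x corners [[253.5, 225.1], [308.1, 225.1]] head top -x [[252.6, 229.1], [309.1, 229.1]] head top +x [[253.1, 248.1]] block top -x [[263.9, 256.7], [297.7, 256.7]] block top +x [[280.8, 301.2]] block bottom -x [[280.8, 235.9]]
```

The held bolt agrees with its prediction within 1 px (about 0.5 mm towards tool +x), with its underside 10 mm below the TCP. Now I work out the alignment shift.

```bash
cat >> h.py <<'E'
AN=np.radians(106.17);U=np.array([np.cos(AN),np.sin(AN)]);N=np.array([U[1],-U[0]]);C=np.array([.59186,-.02742])
def where(p=True):
    T=tool();b=T[:3,3]+T[:3,:3]@[.0005,.0102,0]
    s=(b[:2]-C)@U;n=(b[:2]-C)@N;z=b[2];a=(np.degrees(np.arctan2(T[1,2],T[0,2]))-106.17+90)%180-90
    if p:
        st=arm.state();f=st['wrist_force'];print(f"s {s*1e3:.1f} n {n*1e3:.1f} under_z {z*1e3:.1f} ang {a:.2f} F_s {f[:2]@U:.1f} F_n {f[:2]@N:.1f} F_z {f[2]:.1f} Mz {st['torque'][2]:.2f} w {st['gripper_width']*1e3:.1f} t {st['t']:.1f}", st['joints'][6].round(2))
    return T,s,n,z
def togo(s1,n1,z1):
    T,s,n,z=where();D=np.r_[(s1-s)*U+(n1-n)*N,z1-z];print("units",inch(D,T).round(4))
E
python3 -c "
from h import *
togo(-.02,0,.046)"
```

```text
s -6.6 n -4.2 under_z 105.5 ang -0.88 F_s 0.3 F_n -0.6 F_z -1.8 Mz 0.01 w 15.7 t 9.7 -0.81
units [-0.0218  0.2975  0.0663]
```

```bash
python3 -m inch '[{"dx":-0.022,"dy":0.05,"dz":0.066,"rx":0,"ry":-0.0025,"rz":0,"hand":8},{"dx":-0.022,"dy":0.13,"dz":0.066,"rx":0,"ry":-0.0025,"rz":0,"hand":8},{"dx":-0.022,"dy":0.22,"dz":0.066,"rx":0,"ry":-0.0025,"rz":0,"hand":8},{"dx":-0.022,"dy":0.28,"dz":0.066,"rx":0,"ry":-0.0025,"rz":0,"hand":8},{"dx":-0.022,"dy":0.297,"dz":0.066,"rx":0,"ry":-0.0025,"rz":0,"hand":8},{"dx":-0.022,"dy":0.297,"dz":0.066,"rx":0,"ry":-0.0025,"rz":0,"hand":8},{"dx":-0.022,"dy":0.297,"dz":0.066,"rx":0,"ry":-0.0025,"rz":0,"hand":8},{"dx":-0.022,"dy":0.297,"dz":0.066,"rx":0,"ry":-0.0025,"rz":0,"hand":8}]'
python3 - <<'E'
from h import *
togo(-.02,0,.032)
T=tool();a=cams.get_image("wrist")[:,:,::-1];cv2.imwrite("pics/w5.png",a)
g=cv2.cvtColor(a,cv2.COLOR_BGR2GRAY).astype(int)
for x in(215,235,325,345):print(x,g[185:250,x].tolist())
cv2.imwrite("pics/w5v.png",cv2.resize(a[150:300,180:380],None,fx=4,fy=4,interpolation=2))
E
```

```text
t: 10.38
position: [0.5987, -0.0434, 0.0568]
tool_rot: [-1.57, 0.002, -2.854]
wrist_force: [0.2, 0.4, -0.6]
gripper_width: 0.0157
s -17.2 n 1.7 under_z 46.6 ang 0.28 F_s 0.3 F_n 0.3 F_z -0.6 Mz 0.05 w 15.7 t 10.4 -0.73
units [0.0085 0.073  0.0137]
215 [121, 123, 122, 119, 119, 118, 118, 119, 121, 119, 120, 119, 120, 120, 119, 119, 119, 115, 122, 175, 230, 231, 228, 226, 228, 227, 229, 229, 230, 229, 227, 226, 226, 226, 228, 229, 216, 145, 73, 55, 59, 67, 68, 71, 68, 69, 68, 65, 68, 68, 67, 70, 67, 68, 67, 73, 108, 132, 130, 141, 190, 232, 232, 229, 229]
235 [121, 121, 123, 120, 119, 118, 122, 123, 120, 122, 119, 119, 121, 121, 117, 121, 119, 115, 117, 164, 227, 230, 226, 225, 226, 227, 227, 228, 229, 229, 228, 227, 225, 225, 225, 228, 222, 175, 94, 54, 62, 67, 69, 65, 69, 67, 67, 66, 67, 69, 70, 65, 68, 67, 67, 77, 101, 130, 130, 138, 185, 229, 232, 229, 227]
325 [121, 120, 120, 119, 121, 119, 122, 121, 121, 121, 121, 120, 119, 121, 121, 119, 118, 116, 116, 148, 207, 225, 222, 221, 223, 223, 223, 224, 224, 225, 226, 225, 222, 219, 219, 222, 226, 206, 112, 50, 60, 62, 64, 65, 64, 61, 58, 56, 57, 53, 56, 56, 54, 53, 56, 56, 68, 87, 92, 97, 117, 152, 162, 162, 164]
345 [120, 124, 120, 119, 120, 121, 122, 122, 121, 121, 123, 121, 123, 121, 120, 117, 117, 113, 116, 150, 207, 224, 222, 223, 222, 224, 223, 223, 225, 225, 226, 226, 221, 219, 218, 222, 225, 204, 109, 49, 60, 65, 64, 61, 64, 65, 66, 62, 64, 61, 66, 65, 63, 66, 60, 63, 86, 114, 127, 118, 120, 144, 161, 163, 164]
```

View pics/w5v.png

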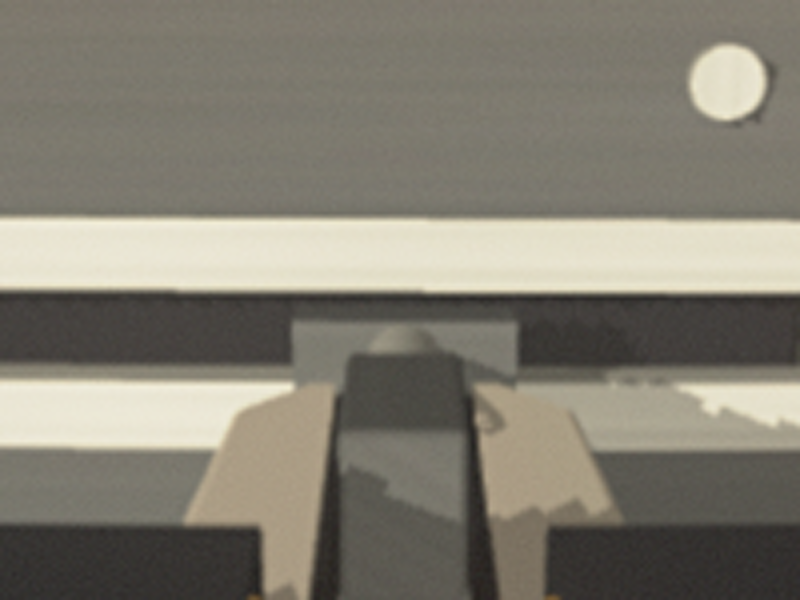

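Crop w5v shows the head over the mouth. The far lip's inner edge is at full row 222.3, the near lip's top inner edge at about 245, and the angle looks parallel. I'll compute the bolt's lateral offset straight from the edges.

Run:
```python
from h import *
T,*_=where()
for x,a,b in((225,222.3,245.1),(335,222.7,245.6)):
    p=plane("wrist",[[x,a],[x,b]],.04,T); l=(p-T[:3,3])@T[:3,:3]; print((l[:,0]*1e3).round(2), l[:,0].mean()*1e3)
p=plane("wrist",[[225,222.3],[335,222.7]],.04,T)@T[:3,:3];d=p[1]-p[0];print("slot angle vs tool z",np.degrees(np.arctan2(d[0],d[2])))
```

```text
s -17.1 n 1.7 under_z 46.7 ang 0.29 F_s -0.3 F_n 0.4 F_z -1.1 Mz -0.00 w 15.6 t 10.4 -0.73
[-6.28 10.38] 2.051359144986885
[-5.95 10.8 ] 2.4236830373467293
slot angle vs tool z 0.25091055473954743
```

```bash
python3 -m inch '[{"dx":0.0085,"dy":0,"dz":0,"rx":0,"ry":0.0007,"rz":0,"hand":8},{"dx":0.0085,"dy":0,"dz":0,"rx":0,"ry":0.0007,"rz":0,"hand":8},{"dx":0.0085,"dy":0.02,"dz":0,"rx":0,"ry":0.0007,"rz":0,"hand":8},{"dx":0.0085,"dy":0.035,"dz":0,"rx":0,"ry":0.0007,"rz":0,"hand":8},{"dx":0.0085,"dy":0.05,"dz":0,"rx":0,"ry":0.0007,"rz":0,"hand":8},{"dx":0.0085,"dy":0.065,"dz":0,"rx":0,"ry":0.0007,"rz":0,"hand":8},{"dx":0.0085,"dy":0.073,"dz":0,"rx":0,"ry":0.0007,"rz":0,"hand":8},{"dx":0.0085,"dy":0.073,"dz":0,"rx":0,"ry":0.0007,"rz":0,"hand":8},{"dx":0.0085,"dy":0.073,"dz":0,"rx":0,"ry":0.0007,"rz":0,"hand":8}]'
python3 -c "
from h import *
togo(-.02,0,.02)"
```

```text
t: 11.18
position: [0.5961, -0.0434, 0.041]
tool_rot: [-1.571, -0.0, -2.859]
wrist_force: [0.1, 0.0, -1.7]
gripper_width: 0.0156
s -16.5 n -0.8 under_z 30.8 ang 0.04 F_s -0.0 F_n 0.1 F_z -1.7 Mz -0.04 w 15.6 t 11.2 -0.72
units [-0.0042  0.0538  0.0173]
```

The head is inside the mouth with no side force. Next I press on the strip in small steps.

```bash
python3 -m inch '[{"dx":-0.003,"dy":0.01,"dz":0,"rx":0,"ry":0,"rz":0,"hand":8},{"dx":-0.003,"dy":0.02,"dz":0,"rx":0,"ry":0,"rz":0,"hand":8},{"dx":-0.003,"dy":0.03,"dz":0,"rx":0,"ry":0,"rz":0,"hand":8},{"dx":-0.003,"dy":0.03,"dz":0,"rx":0,"ry":0,"rz":0,"hand":8},{"dx":-0.003,"dy":0.03,"dz":0,"rx":0,"ry":0,"rz":0,"hand":8}]'
python3 -c "
from h import *
togo(-.02,0,.02)"
```

```text
t: 11.6
position: [0.5971, -0.0432, 0.0358]
tool_rot: [-1.571, 0.001, -2.859]
wrist_force: [0.1, 0.6, 4.2]
gripper_width: 0.015
s -16.6 n 0.1 under_z 25.6 ang 0.04 F_s 0.5 F_n 0.2 F_z 4.2 Mz -0.01 w 15.0 t 11.6 -0.71
units [0.0008 0.0278 0.0168]
```

```bash
python3 -m inch '[{"dx":0,"dy":0.01,"dz":0,"rx":0,"ry":0,"rz":0,"hand":8},{"dx":0,"dy":0.02,"dz":0,"rx":0,"ry":0,"rz":0,"hand":8},{"dx":0,"dy":0.025,"dz":0,"rx":0,"ry":0,"rz":0,"hand":8},{"dx":0,"dy":0.025,"dz":0,"rx":0,"ry":0,"rz":0,"hand":8},{"dx":0,"dy":0.025,"dz":0,"rx":0,"ry":0,"rz":0,"hand":8}]'
python3 -c "
from h import *
togo(-.02,0,.02)"
```

```text
t: 12.02
position: [0.5972, -0.0432, 0.0308]
tool_rot: [-1.571, 0.001, -2.859]
wrist_force: [-2.1, 0.4, 6.5]
gripper_width: 0.016
s -16.7 n 0.2 under_z 20.6 ang 0.04 F_s 1.0 F_n -1.9 F_z 6.5 Mz 0.00 w 16.0 t 12.0 -0.71
units [0.001  0.0031 0.0166]
```

The underside is 5.4 mm down and the push is about 8 N. I'll turn by +90° in steps, checking at 45°.

```bash
python3 -m inch '[{"dx":0,"dy":0.002,"dz":0,"rx":0,"ry":-0.015,"rz":0,"hand":8},{"dx":0,"dy":0.002,"dz":0,"rx":0,"ry":-0.03,"rz":0,"hand":8},{"dx":0,"dy":0.002,"dz":0,"rx":0,"ry":-0.045,"rz":0,"hand":8},{"dx":0,"dy":0.002,"dz":0,"rx":0,"ry":-0.06,"rz":0,"hand":8},{"dx":0,"dy":0.002,"dz":0,"rx":0,"ry":-0.075,"rz":0,"hand":8},{"dx":0,"dy":0.002,"dz":0,"rx":0,"ry":-0.075,"rz":0,"hand":8}]'
python3 -c "
from h import *
where()"
```

```text
t: 12.52
position: [0.5994, -0.0425, 0.0312]
tool_rot: [-1.568, 0.005, -2.384]
wrist_force: [0.8, 0.9, 6.5]
gripper_width: 0.0157
s -16.9 n 2.7 under_z 21.0 ang 27.24 F_s 0.6 F_n 1.0 F_z 6.5 Mz -0.02 w 15.7 t 12.5 -0.35
```

```bash
python3 -m inch '[{"dx":0,"dy":0,"dz":0,"rx":0,"ry":0,"rz":0,"hand":8},{"dx":0,"dy":0,"dz":0,"rx":0,"ry":0,"rz":0,"hand":8}]'
python3 -c "
from h import *
togo(-.0167,0,.0205)"
```

```text
t: 12.68
position: [0.5994, -0.0426, 0.0311]
tool_rot: [-1.568, 0.004, -2.387]
wrist_force: [0.8, 0.7, 6.6]
gripper_width: 0.0158
s -16.9 n 2.6 under_z 20.9 ang 27.06 F_s 0.5 F_n 1.0 F_z 6.6 Mz 0.02 w 15.8 t 12.7 -0.35
units [ 0.0111  0.0018 -0.0069]
```

```bash
python3 -m inch '[{"dx":0.011,"dy":0.002,"dz":-0.007,"rx":0,"ry":-0.015,"rz":0,"hand":8},{"dx":0.011,"dy":0.002,"dz":-0.007,"rx":0,"ry":-0.03,"rz":0,"hand":8},{"dx":0.011,"dy":0.002,"dz":-0.007,"rx":0,"ry":-0.045,"rz":0,"hand":8},{"dx":0.011,"dy":0.002,"dz":-0.007,"rx":0,"ry":-0.06,"rz":0,"hand":8},{"dx":0.011,"dy":0.002,"dz":-0.007,"rx":0,"ry":-0.075,"rz":0,"hand":8},{"dx":0.011,"dy":0.002,"dz":-0.007,"rx":0,"ry":-0.085,"rz":0,"hand":8},{"dx":0.011,"dy":0.002,"dz":-0.007,"rx":0,"ry":-0.085,"rz":0,"hand":8}]'
python3 -c "
from h import *
togo(-.0167,0,.0205)"
```

```text
t: 13.27
position: [0.5971, -0.0419, 0.0308]
tool_rot: [-1.566, 0.004, -1.851]
wrist_force: [1.1, 1.9, 7.3]
gripper_width: 0.0155
s -15.8 n 0.8 under_z 20.6 ang 57.80 F_s 1.6 F_n 1.6 F_z 7.3 Mz -0.01 w 15.5 t 13.3 0.05
units [ 0.0059  0.0005 -0.0012]
```

Turning freely, with no torque. Now the last 32° (0.0895).

```bash
python3 -m inch '[{"dx":0.003,"dy":0,"dz":-0.002,"rx":0,"ry":-0.015,"rz":0,"hand":8},{"dx":0.003,"dy":0,"dz":-0.004,"rx":0,"ry":-0.03,"rz":0,"hand":8},{"dx":0.003,"dy":0,"dz":-0.004,"rx":0,"ry":-0.045,"rz":0,"hand":8},{"dx":0.003,"dy":0,"dz":-0.004,"rx":0,"ry":-0.06,"rz":0,"hand":8},{"dx":0.003,"dy":0,"dz":-0.004,"rx":0,"ry":-0.075,"rz":0,"hand":8},{"dx":0.003,"dy":0,"dz":-0.004,"rx":0,"ry":-0.0895,"rz":0,"hand":8},{"dx":0.003,"dy":0,"dz":-0.004,"rx":0,"ry":-0.0895,"rz":0,"hand":8},{"dx":0.003,"dy":0,"dz":-0.004,"rx":0,"ry":-0.0895,"rz":0,"hand":8}]'
python3 -c "
from h import *
togo(-.0167,0,.0235)"
```

```text
t: 13.93
position: [0.5951, -0.0418, 0.0305]
tool_rot: [-1.566, 0.002, -1.29]
wrist_force: [-0.4, 2.7, 6.3]
gripper_width: 0.0157
s -15.2 n -0.9 under_z 20.3 ang 89.92 F_s 2.7 F_n 0.4 F_z 6.3 Mz -0.04 w 15.7 t 13.9 0.46
units [ 0.0076 -0.0161  0.0044]
```

Turned to 89.9°. Raising now so the head sits up under the lips, centred.

```bash
python3 -m inch '[{"dx":0,"dy":-0.006,"dz":0.0045,"rx":0,"ry":0,"rz":0,"hand":8},{"dx":0,"dy":-0.012,"dz":0.0045,"rx":0,"ry":0,"rz":0,"hand":8},{"dx":0,"dy":-0.017,"dz":0.0045,"rx":0,"ry":0,"rz":0,"hand":8},{"dx":0,"dy":-0.017,"dz":0.0045,"rx":0,"ry":0,"rz":0,"hand":8},{"dx":0,"dy":-0.017,"dz":0.0045,"rx":0,"ry":0,"rz":0,"hand":8}]'
python3 -c "
from h import *
togo(.094,0,.0237)"
```

```text
t: 14.35
position: [0.5951, -0.0419, 0.0332]
tool_rot: [-1.568, 0.002, -1.29]
wrist_force: [-0.4, 3.4, 4.9]
gripper_width: 0.0159
s -15.3 n -0.9 under_z 23.0 ang 89.91 F_s 3.4 F_n 0.6 F_z 4.9 Mz -0.02 w 15.9 t 14.3 0.46
units [-0.5463 -0.0024  0.0037]
```

```bash
python3 -m inch '[{"dx":0,"dy":-0.004,"dz":0.004,"rx":0,"ry":0,"rz":0,"hand":8},{"dx":-0.015,"dy":-0.004,"dz":0.004,"rx":0,"ry":0,"rz":0,"hand":8},{"dx":-0.04,"dy":-0.004,"dz":0.004,"rx":0,"ry":0,"rz":0,"hand":8},{"dx":-0.07,"dy":-0.004,"dz":0.004,"rx":0,"ry":0,"rz":0,"hand":8},{"dx":-0.1,"dy":-0.004,"dz":0.004,"rx":0,"ry":0,"rz":0,"hand":8},{"dx":-0.13,"dy":-0.004,"dz":0.004,"rx":0,"ry":0,"rz":0,"hand":8},{"dx":-0.16,"dy":-0.004,"dz":0.004,"rx":0,"ry":0,"rz":0,"hand":8},{"dx":-0.19,"dy":-0.004,"dz":0.004,"rx":0,"ry":0,"rz":0,"hand":8},{"dx":-0.21,"dy":-0.004,"dz":0.004,"rx":0,"ry":0,"rz":0,"hand":8}]'
python3 -c "
from h import *
togo(.094,0,.0237)"
```

```text
t: 15.1
position: [0.5829, -0.0021, 0.0335]
tool_rot: [-1.571, 0.0, -1.29]
wrist_force: [0.4, -3.3, 4.8]
gripper_width: 0.0155
s 26.3 n -1.5 under_z 23.3 ang 89.92 F_s -3.3 F_n -0.5 F_z 4.8 Mz 0.07 w 15.5 t 15.1 0.4
units [-0.3386 -0.0018  0.0072]
```

```bash
python3 -m inch '[{"dx":-0.02,"dy":-0.002,"dz":0.003,"rx":0,"ry":0,"rz":0,"hand":8},{"dx":-0.05,"dy":-0.003,"dz":0.007,"rx":0,"ry":0,"rz":0,"hand":8},{"dx":-0.08,"dy":-0.003,"dz":0.007,"rx":0,"ry":0,"rz":0,"hand":8},{"dx":-0.11,"dy":-0.003,"dz":0.007,"rx":0,"ry":0,"rz":0,"hand":8},{"dx":-0.14,"dy":-0.003,"dz":0.007,"rx":0,"ry":0,"rz":0,"hand":8},{"dx":-0.17,"dy":-0.003,"dz":0.007,"rx":0,"ry":0,"rz":0,"hand":8},{"dx":-0.2,"dy":-0.003,"dz":0.007,"rx":0,"ry":0,"rz":0,"hand":8},{"dx":-0.23,"dy":-0.003,"dz":0.007,"rx":0,"ry":0,"rz":0,"hand":8},{"dx":-0.26,"dy":-0.003,"dz":0.007,"rx":0,"ry":0,"rz":0,"hand":8},{"dx":-0.29,"dy":-0.003,"dz":0.007,"rx":0,"ry":0,"rz":0,"hand":8},{"dx":-0.3,"dy":-0.003,"dz":0.007,"rx":0,"ry":0,"rz":0,"hand":8},{"dx":-0.3,"dy":-0.003,"dz":0.007,"rx":0,"ry":0,"rz":0,"hand":8}]'
python3 -c "
from h import *
togo(.103,0,.0237)"
```

```text
t: 16.1
position: [0.5675, 0.0567, 0.0341]
tool_rot: [-1.571, 0.002, -1.29]
wrist_force: [1.0, -0.7, 2.7]
gripper_width: 0.0158
s 87.1 n 0.0 under_z 23.9 ang 89.94 F_s -1.0 F_n 0.7 F_z 2.7 Mz 0.04 w 15.8 t 16.1 0.31
units [-0.0797  0.001  -0.0001]
```

```bash
python3 -m inch '[{"dx":-0.01,"dy":0,"dz":0,"rx":0,"ry":0,"rz":0,"hand":8},{"dx":-0.02,"dy":0,"dz":0,"rx":0,"ry":0,"rz":0,"hand":8},{"dx":-0.03,"dy":0,"dz":0,"rx":0,"ry":0,"rz":0,"hand":8},{"dx":-0.04,"dy":0,"dz":0,"rx":0,"ry":0,"rz":0,"hand":8},{"dx":-0.05,"dy":0,"dz":0,"rx":0,"ry":0,"rz":0,"hand":8}]'
python3 -c "
from h import *
where()"
python3 -m inch '[{"dx":-0.005,"dy":0,"dz":0,"rx":0,"ry":0,"rz":0,"hand":8},{"dx":-0.01,"dy":0,"dz":0,"rx":0,"ry":0,"rz":0,"hand":8},{"dx":-0.015,"dy":0,"dz":0,"rx":0,"ry":0,"rz":0,"hand":8}]'
python3 -c "
from h import *
where()"
```

```text
t: 16.52
position: [0.5653, 0.0641, 0.0341]
tool_rot: [-1.571, -0.0, -1.292]
wrist_force: [2.3, -4.8, 1.9]
gripper_width: 0.0156
s 94.8 n -0.0 under_z 23.9 ang 89.82 F_s -5.2 F_n 0.8 F_z 1.9 Mz -0.04 w 15.6 t 16.5 0.3
t: 16.77
position: [0.5644, 0.0672, 0.0341]
tool_rot: [-1.571, -0.0, -1.291]
wrist_force: [0.9, -5.2, 2.3]
gripper_width: 0.0153
s 98.0 n -0.0 under_z 23.9 ang 89.86 F_s -5.2 F_n -0.6 F_z 2.3 Mz 0.05 w 15.3 t 16.8 0.29
```

```bash
python3 -m inch '[{"dx":-0.005,"dy":0,"dz":0,"rx":0,"ry":0,"rz":0,"hand":8},{"dx":-0.01,"dy":0,"dz":0,"rx":0,"ry":0,"rz":0,"hand":8},{"dx":-0.01,"dy":0,"dz":0,"rx":0,"ry":0,"rz":0,"hand":8}]'
python3 - <<'E'
from h import *
where();T=np.load("T2.npy")
for z in(.04,.05):print("face s",(plane("wrist",np.array([[191,292]])/1.4,z,T)[:,:2]-C)@U, "top",(plane("top",np.array([[362,220]])/3+[50,150],z)[:,:2]-C)@U)
E
```

```text
t: 17.02
position: [0.5638, 0.0695, 0.0341]
tool_rot: [-1.571, 0.0, -1.291]
wrist_force: [0.8, -3.2, 1.5]
gripper_width: 0.0154
s 100.4 n 0.0 under_z 23.9 ang 89.88 F_s -3.3 F_n -0.1 F_z 1.5 Mz 0.06 w 15.4 t 17.0 0.29
face s [0.11849563] top [0.1166153]
face s [0.113876] top [0.11412786]
```

```bash
python3 -m inch '[{"dx":-0.005,"dy":0,"dz":0,"rx":0,"ry":0,"rz":0,"hand":8},{"dx":-0.01,"dy":0,"dz":0,"rx":0,"ry":0,"rz":0,"hand":8},{"dx":-0.015,"dy":0,"dz":0,"rx":0,"ry":0,"rz":0,"hand":8},{"dx":-0.015,"dy":0,"dz":0,"rx":0,"ry":0,"rz":0,"hand":8}]'
python3 -c "
from h import *
where()"
python3 -m inch '[{"dx":-0.005,"dy":0,"dz":0,"rx":0,"ry":0,"rz":0,"hand":8},{"dx":-0.01,"dy":0,"dz":0,"rx":0,"ry":0,"rz":0,"hand":8},{"dx":-0.01,"dy":0,"dz":0,"rx":0,"ry":0,"rz":0,"hand":8}]'
python3 -c "
from h import *
where()"
```

```text
t: 17.35
position: [0.563, 0.0725, 0.0341]
tool_rot: [-1.571, 0.0, -1.291]
wrist_force: [1.2, -4.9, 1.3]
gripper_width: 0.0153
s 103.5 n 0.1 under_z 23.9 ang 89.88 F_s -5.0 F_n -0.2 F_z 1.3 Mz 0.05 w 15.3 t 17.4 0.29
t: 17.6
position: [0.5624, 0.0743, 0.0341]
tool_rot: [-1.571, 0.0, -1.291]
wrist_force: [1.1, -4.4, 1.5]
gripper_width: 0.0157
s 105.3 n 0.1 under_z 23.9 ang 89.88 F_s -4.5 F_n -0.2 F_z 1.5 Mz 0.00 w 15.7 t 17.6 0.28
```

```bash
python3 -m inch '[{"dx":-0.004,"dy":0,"dz":0,"rx":0,"ry":0,"rz":0,"hand":8},{"dx":-0.008,"dy":0,"dz":0,"rx":0,"ry":0,"rz":0,"hand":8},{"dx":-0.008,"dy":0,"dz":0,"rx":0,"ry":0,"rz":0,"hand":8}]'
python3 -c "
from h import *
where()"
```

```text
t: 17.85
position: [0.5621, 0.0756, 0.0341]
tool_rot: [-1.571, -0.0, -1.291]
wrist_force: [1.6, -3.5, 0.7]
gripper_width: 0.0153
s 106.7 n 0.1 under_z 23.9 ang 89.87 F_s -3.8 F_n 0.6 F_z 0.7 Mz 0.04 w 15.3 t 17.9 0.28
```

```bash
python3 -m inch '[{"dx":-0.004,"dy":0,"dz":0,"rx":0,"ry":0,"rz":0,"hand":8},{"dx":-0.006,"dy":0,"dz":0,"rx":0,"ry":0,"rz":0,"hand":8},{"dx":-0.006,"dy":0,"dz":0,"rx":0,"ry":0,"rz":0,"hand":8}]'
python3 -c "
from h import *
where()"
```

```text
t: 18.1
position: [0.5617, 0.0766, 0.0341]
tool_rot: [-1.571, -0.0, -1.291]
wrist_force: [0.8, -4.2, 0.4]
gripper_width: 0.0157
s 107.8 n 0.1 under_z 23.9 ang 89.86 F_s -4.3 F_n -0.4 F_z 0.4 Mz 0.01 w 15.7 t 18.1 0.28
```

```bash
python3 -m inch '[{"dx":-0.004,"dy":0,"dz":0,"rx":0,"ry":0,"rz":0,"hand":8},{"dx":-0.006,"dy":0,"dz":0,"rx":0,"ry":0,"rz":0,"hand":8},{"dx":-0.006,"dy":0,"dz":0,"rx":0,"ry":0,"rz":0,"hand":8}]'
python3 -c "
from h import *
where()"
```

```text
t: 18.35
position: [0.5614, 0.0778, 0.0341]
tool_rot: [-1.571, -0.0, -1.291]
wrist_force: [1.4, -5.0, 2.0]
gripper_width: 0.0152
s 109.0 n 0.1 under_z 23.9 ang 89.86 F_s -5.2 F_n -0.1 F_z 2.0 Mz 0.03 w 15.2 t 18.4 0.28
```

```bash
python3 -m inch '[{"dx":-0.004,"dy":0,"dz":0,"rx":0,"ry":0,"rz":0,"hand":8},{"dx":-0.006,"dy":0,"dz":0,"rx":0,"ry":0,"rz":0,"hand":8},{"dx":-0.006,"dy":0,"dz":0,"rx":0,"ry":0,"rz":0,"hand":8}]'
python3 -c "
from h import *
where()"
```

```text
t: 18.6
position: [0.5611, 0.0789, 0.0341]
tool_rot: [-1.571, -0.0, -1.291]
wrist_force: [1.2, -5.2, 1.0]
gripper_width: 0.0155
s 110.2 n 0.1 under_z 23.9 ang 89.86 F_s -5.4 F_n -0.3 F_z 1.0 Mz 0.01 w 15.5 t 18.6 0.27
```

```bash
python3 -m inch '[{"dx":-0.004,"dy":0,"dz":0,"rx":0,"ry":0,"rz":0,"hand":8},{"dx":-0.006,"dy":0,"dz":0,"rx":0,"ry":0,"rz":0,"hand":8},{"dx":-0.006,"dy":0,"dz":0,"rx":0,"ry":0,"rz":0,"hand":8}]'
python3 -c "
from h import *
where()"
```

```text
t: 18.85
position: [0.561, 0.0795, 0.0341]
tool_rot: [-1.571, -0.001, -1.291]
wrist_force: [1.6, -6.3, -0.3]
gripper_width: 0.016
s 110.8 n 0.1 under_z 23.9 ang 89.84 F_s -6.5 F_n -0.2 F_z -0.3 Mz 0.01 w 16.0 t 18.9 0.27
```

```bash
python3 -m inch '[{"dx":-0.003,"dy":0,"dz":0,"rx":0,"ry":0,"rz":0,"hand":8},{"dx":-0.003,"dy":0,"dz":0,"rx":0,"ry":0,"rz":0,"hand":8},{"dx":-0.003,"dy":0,"dz":0,"rx":0,"ry":0,"rz":0,"hand":8}]'
python3 -c "
from h import *
where()"
```

```text
t: 19.1
position: [0.5609, 0.0795, 0.0341]
tool_rot: [-1.571, -0.002, -1.292]
wrist_force: [1.5, -6.6, 0.8]
gripper_width: 0.0157
s 110.8 n 0.1 under_z 23.9 ang 89.82 F_s -6.8 F_n -0.4 F_z 0.8 Mz 0.03 w 15.7 t 19.1 0.27
```

Contact at s ≈ 110.8 mm: the motion stalled and the force is rising. I'll build up gently.

```bash
python3 -m inch '[{"dx":-0.004,"dy":0,"dz":0,"rx":0,"ry":0,"rz":0,"hand":8},{"dx":-0.006,"dy":0,"dz":0,"rx":0,"ry":0,"rz":0,"hand":8},{"dx":-0.006,"dy":0,"dz":0,"rx":0,"ry":0,"rz":0,"hand":8}]'
python3 -c "
from h import *
where()"
```

```text
t: 19.35
position: [0.5609, 0.0796, 0.0341]
tool_rot: [-1.571, -0.003, -1.292]
wrist_force: [2.6, -6.3, 0.4]
gripper_width: 0.0153
s 110.9 n 0.1 under_z 23.9 ang 89.79 F_s -6.8 F_n 0.7 F_z 0.4 Mz -0.01 w 15.3 t 19.4 0.27
```

```bash
python3 -m inch '[{"dx":-0.003,"dy":0,"dz":0,"rx":0,"ry":0,"rz":0,"hand":8},{"dx":-0.004,"dy":0,"dz":0,"rx":0,"ry":0,"rz":0,"hand":8},{"dx":-0.004,"dy":0,"dz":0,"rx":0,"ry":0,"rz":0,"hand":8}]'
python3 -c "
from h import *
where()"
```

```text
t: 19.6
position: [0.5609, 0.0797, 0.0341]
tool_rot: [-1.57, -0.004, -1.293]
wrist_force: [3.3, -8.4, 0.4]
gripper_width: 0.0156
s 110.9 n 0.1 under_z 23.9 ang 89.76 F_s -9.0 F_n 0.8 F_z 0.4 Mz -0.01 w 15.6 t 19.6 0.27
```

```bash
python3 -m inch '[{"dx":-0.003,"dy":0,"dz":0,"rx":0,"ry":0,"rz":0,"hand":8},{"dx":-0.004,"dy":0,"dz":0,"rx":0,"ry":0,"rz":0,"hand":8},{"dx":-0.004,"dy":0,"dz":0,"rx":0,"ry":0,"rz":0,"hand":8}]'
python3 - <<'E'
from h import *
for i in range(4): where();cams.get_image("top")
E
```

```text
t: 19.85
position: [0.5609, 0.0799, 0.0341]
tool_rot: [-1.57, -0.005, -1.293]
wrist_force: [2.4, -9.0, -0.3]
gripper_width: 0.0161
s 111.1 n 0.1 under_z 23.9 ang 89.74 F_s -9.3 F_n -0.2 F_z -0.3 Mz -0.03 w 16.1 t 19.9 0.27
s 111.1 n 0.1 under_z 23.9 ang 89.74 F_s -8.7 F_n 0.2 F_z 1.0 Mz 0.03 w 15.6 t 19.9 0.27
s 111.1 n 0.1 under_z 23.9 ang 89.74 F_s -9.9 F_n -0.2 F_z -1.1 Mz 0.00 w 15.8 t 19.9 0.27
s 111.1 n 0.1 under_z 23.9 ang 89.73 F_s -9.5 F_n 0.7 F_z -0.7 Mz 0.04 w 16.0 t 20.0 0.27
```

```bash
python3 -m inch '[{"dx":-0.003,"dy":0,"dz":0,"rx":0,"ry":0,"rz":0,"hand":8},{"dx":-0.006,"dy":0,"dz":0,"rx":0,"ry":0,"rz":0,"hand":8},{"dx":-0.008,"dy":0,"dz":0,"rx":0,"ry":0,"rz":0,"hand":8},{"dx":-0.008,"dy":0,"dz":0,"rx":0,"ry":0,"rz":0,"hand":8}]'
python3 - <<'E'
from h import *
for i in range(3): where();cams.get_image("top")
E
```

```text
t: 20.38
position: [0.5607, 0.0804, 0.034]
tool_rot: [-1.57, -0.006, -1.294]
wrist_force: [3.9, -10.2, -0.1]
gripper_width: 0.0156
s 111.7 n 0.1 under_z 23.9 ang 89.70 F_s -10.9 F_n 0.9 F_z -0.1 Mz -0.06 w 15.6 t 20.4 0.27
s 111.7 n 0.1 under_z 23.9 ang 89.70 F_s -11.1 F_n -0.8 F_z -0.1 Mz 0.02 w 15.8 t 20.4 0.27
s 111.7 n 0.1 under_z 23.9 ang 89.70 F_s -11.3 F_n -0.5 F_z -0.2 Mz 0.05 w 15.7 t 20.5 0.27
```

```bash
python3 -m inch '[{"dx":-0.003,"dy":0,"dz":0,"rx":0,"ry":0,"rz":0,"hand":8},{"dx":-0.005,"dy":0,"dz":0,"rx":0,"ry":0,"rz":0,"hand":8},{"dx":-0.005,"dy":0,"dz":0,"rx":0,"ry":0,"rz":0,"hand":8},{"dx":-0.005,"dy":0,"dz":0,"rx":0,"ry":0,"rz":0,"hand":8},{"dx":-0.005,"dy":0,"dz":0,"rx":0,"ry":0,"rz":0,"hand":8},{"dx":-0.005,"dy":0,"dz":0,"rx":0,"ry":0,"rz":0,"hand":8},{"dx":-0.005,"dy":0,"dz":0,"rx":0,"ry":0,"rz":0,"hand":8},{"dx":-0.005,"dy":0,"dz":0,"rx":0,"ry":0,"rz":0,"hand":8},{"dx":-0.005,"dy":0,"dz":0,"rx":0,"ry":0,"rz":0,"hand":8}]'
python3 - <<'E'
from h import *
for i in range(6): where();cams.get_image("top")
E
```

```text
t: 21.28
position: [0.5606, 0.0807, 0.0341]
tool_rot: [-1.57, -0.007, -1.294]
wrist_force: [4.1, -11.3, -0.4]
gripper_width: 0.0158
s 112.0 n 0.1 under_z 23.9 ang 89.68 F_s -12.0 F_n 0.8 F_z -0.4 Mz 0.01 w 15.8 t 21.3 0.26
s 112.0 n 0.1 under_z 23.9 ang 89.68 F_s -10.6 F_n 0.2 F_z -1.4 Mz 0.04 w 15.4 t 21.3 0.26
s 112.0 n 0.1 under_z 23.9 ang 89.68 F_s -11.3 F_n 1.3 F_z -0.1 Mz 0.03 w 15.8 t 21.4 0.26
s 112.0 n 0.1 under_z 23.9 ang 89.68 F_s -12.2 F_n 0.9 F_z -1.1 Mz 0.04 w 15.8 t 21.4 0.26
s 112.0 n 0.1 under_z 23.9 ang 89.68 F_s -11.8 F_n 0.1 F_z -0.4 Mz 0.00 w 15.4 t 21.5 0.26
s 112.0 n 0.1 under_z 23.9 ang 89.68 F_s -11.0 F_n 1.0 F_z -1.3 Mz -0.02 w 15.7 t 21.5 0.26
```

Held for over a second at about 11.5 N total. With about 4.4 N of sliding friction, that leaves about 7 N on the buffer. Now I ease off a little, open and rise.

```bash
python3 -m inch '[{"dx":0.004,"dy":0,"dz":0,"rx":0,"ry":0,"rz":0,"hand":8},{"dx":0.008,"dy":0,"dz":0,"rx":0,"ry":0,"rz":0,"hand":8},{"dx":0.008,"dy":0,"dz":0,"rx":0,"ry":0,"rz":0,"hand":8},{"dx":0.008,"dy":0,"dz":0,"rx":0,"ry":0,"rz":0,"hand":22},{"dx":0.008,"dy":0,"dz":0,"rx":0,"ry":0,"rz":0,"hand":28},{"dx":0.008,"dy":0,"dz":0,"rx":0,"ry":0,"rz":0,"hand":34},{"dx":0.008,"dy":0,"dz":0,"rx":0,"ry":0,"rz":0,"hand":40},{"dx":0.008,"dy":0,"dz":0,"rx":0,"ry":0,"rz":0,"hand":40},{"dx":0.008,"dy":0,"dz":0,"rx":0,"ry":0,"rz":0,"hand":40}]'
python3 -c "
from h import *
where()"
```

```text
t: 22.33
position: [0.5592, 0.0855, 0.034]
tool_rot: [-1.571, 0.001, -1.29]
wrist_force: [0.5, -0.7, -0.2]
gripper_width: 0.0398
s 117.0 n 0.1 under_z 23.8 ang 89.92 F_s -0.8 F_n 0.2 F_z -0.2 Mz -0.04 w 39.8 t 22.3 0.27
```

```bash
python3 -m inch '[{"dx":0.012,"dy":-0.05,"dz":0,"rx":0,"ry":0,"rz":0,"hand":40},{"dx":0.025,"dy":-0.15,"dz":0,"rx":0,"ry":0,"rz":0,"hand":40},{"dx":0.025,"dy":-0.3,"dz":0,"rx":0,"ry":0,"rz":0,"hand":40},{"dx":0.025,"dy":-0.45,"dz":0,"rx":0,"ry":0,"rz":0,"hand":40},{"dx":0.025,"dy":-0.6,"dz":0,"rx":0,"ry":0,"rz":0,"hand":40},{"dx":0.025,"dy":-0.6,"dz":0,"rx":0,"ry":0,"rz":0,"hand":40},{"dx":0.025,"dy":-0.6,"dz":0,"rx":0,"ry":0,"rz":0,"hand":40}]'
python3 - <<'E'
from h import *
T=tool();np.save("T3.npy",T)
a=cams.get_image("wrist")[:,:,::-1];b=cams.get_image("scene")[:,:,::-1];cv2.imwrite("pics/w6.png",a)
A=cv2.resize(a[180:360,180:380],(500,450));B=cv2.resize(b[200:320,340:460],(300,300))
cv2.imwrite("pics/v6.png",np.hstack([A,cv2.copyMakeBorder(B,0,150,0,0,0)]));where()
E
```

```text
t: 22.92
position: [0.5624, 0.0797, 0.1568]
tool_rot: [-1.566, -0.0, -1.291]
wrist_force: [-0.2, -0.3, -0.6]
gripper_width: 0.04
s 111.1 n -0.5 under_z 143.7 ang 89.86 F_s 0.6 F_n -0.3 F_z -0.5 Mz -0.01 w 40.1 t 23.0 0.23
```

View pics/v6.png

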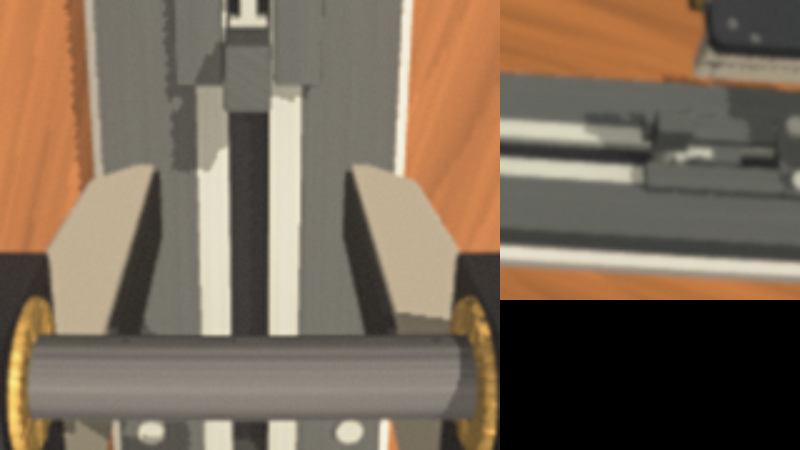

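Run:
```python
from h import *
T=np.load("T3.npy")
q=np.array([[224,42],[270,42],[270,112],[224,112]])/2.5+[180,180]
for z in(.059,.087):
    p=plane("wrist",q,z,T)[:,:2];print(z,((p-C)@U*1e3).round(1),((p-C)@N*1e3).round(1))
b=cams.get_image("scene")[:,:,::-1];c=cams.get_calibration("scene");M=np.linalg.inv(np.array(c['pose']))
pt=np.r_[C+.1115*U,0];P=np.array([pt+[0,0,z] for z in(.04,.059,.087)])
u=cv2.projectPoints(P,cv2.Rodrigues(M[:3,:3])[0],M[:3,3],np.array(c['mtx']),np.array([c['k1'],0,0,0,0.]))[0].reshape(-1,2);print(u.round(0))
x,y=u[1].astype(int);A=cv2.resize(b[y-55:y+55,x-70:x+70],None,fx=5,fy=5,interpolation=2);cv2.imwrite("pics/v7.png",A)
```

```text
0.059 [116.3 116.2  89.2  89.3] [-8.7  8.2  8.2 -9. ]
0.087 [123.1 123.1  98.6  98.7] [-7.9  7.4  7.5 -8.2]
[[406. 262.]
 [408. 256.]
 [411. 248.]]
```

View pics/v7.png

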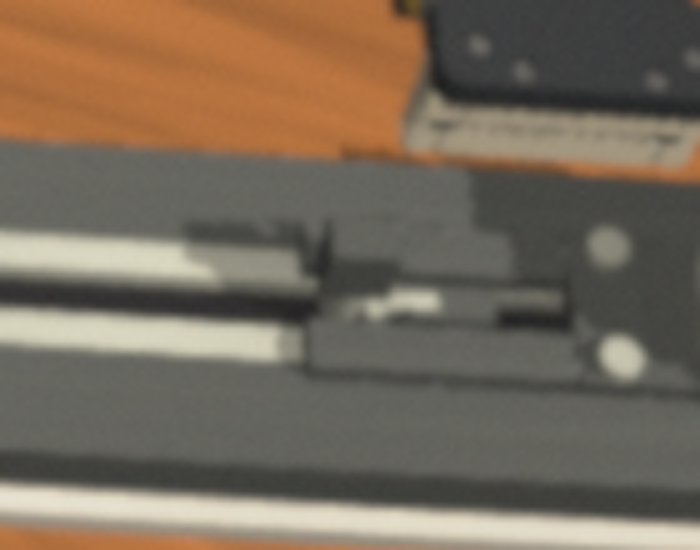

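Projected at z = 87 mm, the block top is 24.5 × 15.5 mm, centred at s = 110.9 and n = −0.3 mm. That means upright, turned across, at locked height, in the notch against the buffer. The gripper is clear, so I'm handing in.

```bash
python3 -c "
from cell import arm
print(arm.job_done(), arm.state()['t'])"
```

```text
the job is handed in; nothing more can be done
the job is handed in; nothing more can be done
```

The grey T-bolt is locked across the T-slot and stands upright in the vise's notch, released from the gripper. The job is handed in at about 23 s.

I lowered the head into the mouth and pushed it about 5.5 mm into the strip with roughly 8 N. It then turned a quarter turn with no noticeable torque. Slid along the slot, it met the buffer about 17 mm past the prong tips, and I held it there for just over a second before letting go.

**Last checks:**
- **Bolt:** seen from above, the block top is 24.5 × 15.5 mm at locked height, centred in the notch to within 0.3 mm and at the place where it bore on the buffer. The last scene picture blends the bolt into the vise, so it neither confirms nor contradicts this.
- **Gripper:** open and about 120 mm up. The wrist force reads near zero.

**What disagreed or is uncertain:**
- **First grasp missed:** the fingers closed just above the block, because the tips act about 26 mm higher than the stated TCP. I gripped again lower and took the bolt's height from the bench, so nothing was disturbed.
- **Buffer force is inferred:** the wrist force while holding was about 11.5 N, with single readings up to 12.2 N. I take about 4.4 N of that as sliding friction, which leaves about 7 N on the buffer.
- **Sideways drift:** the arm was 2.6 mm off to the side partway through the turn. I corrected it, and the side force stayed around 1 N.
- **Other objects:** I did not compare the bystanders before and after. No unexpected forces showed up along the way.

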